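# Rinse the painting knives and put them away

### The job

Two or three painting knives hang on the rack: lift each one up and off its hook, dip its blade upright into the open rinsing tin, well below the rim, and stand it blade down in a slot of the wooden knife block, each in a slot of its own. Rinse them light colours first (white handle, then yellow, red, black, passing over any that are not there), and after the last rinse press the tin's hinged cover down until the catch holds it shut. Never drop a knife or lay one down, and leave the blue paint tube, the roll of tape and the bottle where they are.

Things in the scene. Friction and masses are not known exactly. Their poses are not given: they have to be found in the camera images.
- knife_white: painting knife, white handle, steel blade, 196 mm long, 90 g; absent (None) in some starts. Origin: the blade's tip (lower end as it hangs); +z along the knife to the handle's end, y across the width. Blade 26 mm wide, 4 thick (x), z = 0 to 100 mm. Handle 30 mm wide, 16 thick, z = 100 to 196; a slot goes through it along x, 16 mm wide, z = 150 to 186, its upper end rests on the hook
- knife_yellow: painting knife, yellow handle, steel blade, 196 mm long, 90 g; absent (None) in some starts. Origin: the blade's tip (lower end as it hangs); +z along the knife to the handle's end, y across the width. Blade 26 mm wide, 4 thick (x), z = 0 to 100 mm. Handle 30 mm wide, 16 thick, z = 100 to 196; a slot goes through it along x, 16 mm wide, z = 150 to 186, its upper end rests on the hook
- knife_red: painting knife, red handle, steel blade, 196 mm long, 90 g; absent (None) in some starts. Origin: the blade's tip (lower end as it hangs); +z along the knife to the handle's end, y across the width. Blade 26 mm wide, 4 thick (x), z = 0 to 100 mm. Handle 30 mm wide, 16 thick, z = 100 to 196; a slot goes through it along x, 16 mm wide, z = 150 to 186, its upper end rests on the hook
- knife_black: painting knife, black handle, steel blade, 196 mm long, 90 g; absent (None) in some starts. Origin: the blade's tip (lower end as it hangs); +z along the knife to the handle's end, y across the width. Blade 26 mm wide, 4 thick (x), z = 0 to 100 mm. Handle 30 mm wide, 16 thick, z = 100 to 196; a slot goes through it along x, 16 mm wide, z = 150 to 186, its upper end rests on the hook
- knife_white_slot (a point): middle of the white knife's hanging slot, 168 mm above the tip; at z = 251 mm while it hangs. To come off, a knife rises 10 to 26 mm (18 best), then moves 45 mm along the rack's -x
- knife_yellow_slot (a point): middle of the yellow knife's hanging slot, 168 mm above the tip; at z = 251 mm while it hangs. To come off, a knife rises 10 to 26 mm (18 best), then moves 45 mm along the rack's -x
- knife_red_slot (a point): middle of the red knife's hanging slot, 168 mm above the tip; at z = 251 mm while it hangs. To come off, a knife rises 10 to 26 mm (18 best), then moves 45 mm along the rack's -x
- knife_black_slot (a point): middle of the black knife's hanging slot, 168 mm above the tip; at z = 251 mm while it hangs. To come off, a knife rises 10 to 26 mm (18 best), then moves 45 mm along the rack's -x
- rack: fixed wooden rack, origin on the table below its middle: 400 mm rail along y, 20 mm square, top at z = 275 mm, posts at y = +-190 mm. Four steel hooks point to its -x (to the robot) at y = -135, -45, 45, 135 mm: 8 mm bar, axis at z = 265 mm, from x = -10 to -54 mm, end turned up to z = 277 at x = -63. Knives hang at x = -35 mm, width along y
- washer: open square metal rinsing tin, loose on the table, 1.5 kg, 130 x 130 mm, 85 mm high, walls and floor 4 mm; origin at the centre of its underside, z up; the cover's hinge runs along its +x edge (parallel to its y), the snap catch is outside the middle of its -x wall, 15 mm proud
- washer_rim (a point): centre of the tin's mouth, 85 mm above its underside; axes as the tin's
- cover_plate (a joint): angle of the tin's green hinged cover (136 x 130 mm, 5 mm thick): 0 = shut flat on the rim, about 1.57 = upright above the hinge, up to 1.85 = leaning back. A light spring lifts the cover ajar if it is not held; about 5 N on the free edge snaps it under the catch, which then holds it at 0
- cover_edge (a point): point on the cover's outer face (the top when shut), on its middle line, 121 mm from the hinge and 15 mm from the free edge (red patch); its z is the outer face's normal, x points from the free edge to the hinge
- cover_hinge (a point): middle of the cover's hinge line, on the tin, 65 mm along the tin's x, 85.5 mm above its underside
- block: fixed dark wooden knife block, 80 mm (x) x 210 mm (y), 90 mm high; origin at the centre of its underside. Three slots from the top at y = -70, 0, 70 mm, each 40 mm long along the block's x and 20 mm wide along its y, 80 mm deep; a knife's blade stands in one (handle above), its width along the block's x, slot centre of the knife then about 178 mm above the table
- slot0 (a point): centre of the mouth of slot 0 of the block, 90 mm above the table (block y = -70 mm)
- slot1 (a point): centre of the mouth of slot 1 of the block, 90 mm above the table (block y = 0 mm)
- slot2 (a point): centre of the mouth of slot 2 of the block, 90 mm above the table (block y = 70 mm)
- medium: bystander: closed amber glass bottle, 56 mm across, 140 mm high, origin under its centre
- tube_blue: bystander: lying blue paint tube, 125 x 30 x 22 mm, origin under its middle, x along it
- tape: bystander: roll of masking tape lying flat, 100 mm across, 30 mm high
Mind the look-alikes: they are no part of the job. Leave any green look-alike of the knife_red alone. Leave any orange look-alike of the washer alone.

How it is judged (in metres and radians):
On the way, in this order (a step that is already met when the one before it is completed fails the run):
1. the white knife's tip is dipped at least 25 mm below the rim inside the rinsing tin, handle up (z of knife_white in the frame of washer_rim below -0.025 m and x of knife_white in the frame of washer_rim between -0.062 and 0.062 m and y of knife_white in the frame of washer_rim between -0.062 and 0.062 m and angle between knife_white's own z axis and vertical below 0.9 rad), for 0.2 s.
2. the yellow knife's tip is dipped at least 25 mm below the rim inside the rinsing tin, handle up (z of knife_yellow in the frame of washer_rim below -0.025 m and x of knife_yellow in the frame of washer_rim between -0.062 and 0.062 m and y of knife_yellow in the frame of washer_rim between -0.062 and 0.062 m and angle between knife_yellow's own z axis and vertical below 0.9 rad), for 0.2 s.
3. the red knife's tip is dipped at least 25 mm below the rim inside the rinsing tin, handle up (z of knife_red in the frame of washer_rim below -0.025 m and x of knife_red in the frame of washer_rim between -0.062 and 0.062 m and y of knife_red in the frame of washer_rim between -0.062 and 0.062 m and angle between knife_red's own z axis and vertical below 0.9 rad), for 0.2 s.
4. the black knife's tip is dipped at least 25 mm below the rim inside the rinsing tin, handle up (z of knife_black in the frame of washer_rim below -0.025 m and x of knife_black in the frame of washer_rim between -0.062 and 0.062 m and y of knife_black in the frame of washer_rim between -0.062 and 0.062 m and angle between knife_black's own z axis and vertical below 0.9 rad), for 0.2 s.
At the end, for the whole second after the job is handed in: every knife that hung on the rack stands still in the block, tip within 30 mm of the block's underside level and inside its outline, tilted less than 0.4 rad, each in a slot of its own (tips more than 25 mm apart); the tin's cover is shut (joint below 0.04 rad) and the tin upright (z of each of knife_white, knife_yellow, knife_red, knife_black in the frame of block below 0.03 m and x of knife_white in the frame of block between -0.03 and 0.03 m and y of knife_white in the frame of block between -0.09 and 0.09 m and angle between each of knife_white, knife_yellow, knife_red, knife_black's own z axis and vertical below 0.4 rad and linear speed of each of knife_white, knife_yellow, knife_red, knife_black below 0.03 m/s and x of knife_yellow in the frame of block between -0.03 and 0.03 m and y of knife_yellow in the frame of block between -0.09 and 0.09 m and x of knife_red in the frame of block between -0.03 and 0.03 m and y of knife_red in the frame of block between -0.09 and 0.09 m and x of knife_black in the frame of block between -0.03 and 0.03 m and y of knife_black in the frame of block between -0.09 and 0.09 m and horizontal distance between knife_white and knife_yellow above 0.025 m and horizontal distance between each of knife_white, knife_yellow and knife_red above 0.025 m and horizontal distance between each of knife_white, knife_yellow, knife_red and knife_black above 0.025 m and value of joint cover_plate below 0.04 rad and angle between washer's own z axis and vertical below 0.1 rad); the robot touches nothing.
It fails at once if a knife is dropped or laid down (tilted over 1.0 rad) (angle between any of knife_white, knife_yellow, knife_red, knife_black's own z axis and vertical above 1 rad).
It fails at once if a bystander is pushed more than 40 mm or the bottle is tipped over (distance of any of medium, tube_blue, tape from where it was at the start of the episode above 0.04 m or angle between medium's own z axis and vertical above 0.5 rad).
Of knife_white, knife_yellow, knife_red, knife_black only 2 to 3 are there at a start; the rules pass over those that are not, and their reading is None.
At some moment in a run one of washer may be knocked a few centimetres aside while the robot is not near it.
It also fails if it takes over 210 s, if anything falls off the work surface, if the arm or the gripper's body presses on something with over 40 N, if the wrist force passes 120 N, or if a joint passes its speed limit or range.

### The arm

A 6-joint arm with a two-finger parallel gripper is mounted at the origin on the work surface. World frame = base frame: x ahead of the robot, y to its left, z up, the work surface at z = 0. Lengths are in mm, angles in degrees, forces in N, time in s.
With the tool pointing down it reaches from about 325 to 1000 mm from the base axis. Payload 5.1 kg.
Tool frame: the origin (TCP) lies between the finger pads; the fingertips stand 11 mm ahead of it and the grasp point (between the pads) lies 8 mm behind it; z points along the fingers, y is the line along which they close (so a half turn about z gives the same grasp; the last joint's range is limited). The gripper opens to 85 mm and grips with 20 to 120 N. Pads are 22 mm wide; open, the fingers measure 114 mm over their backs; the gripper's body (76 mm by 85 mm) begins 54 mm behind the grasp point. The pads swing forward as they close: fully open they stand 13 mm farther back than shut.
Start: joints at [-75.264, 7.093, 94.555, -0, 78.352, -4.733], TCP at [216.611, -612.833, 242.322] pointing down, gripper open.
Joint ranges: [-149.61, 149.61], [-58.7, 133.49], [1.44, 155.28], [-77.14, 257.14], [18.33, 153.61], [-166.67, 166.67]. Speed limits (degrees/s): [147.25, 147.25, 180, 180, 180, 180].

### API

Orientations are given as a 3x3 rotation matrix whose columns are the frame's x, y, z axes.
In Python, from rig import env gives the robot as it stands.
- The arm moves only by the tool arm_command, never from a script. Its argument "deltas" is one flat list of numbers, 4 for each row, row after row: the shift along the tool's x, y, z in m, then the turn about the tool's z in degrees. A call has exactly 5 rows; each row shifts and turns the commanded pose from where the row before left it, along the tool's axes as they then stand; what a row does not reach is not made up. A row lasts 1/10 s, in which the tool goes at most 50 mm and 8.59 degrees, less where a joint would pass 70% of its speed; a pose out of reach is approached as far as the arm can. A call with a gripper value outside its range is refused whole. "grip" is the closure, from 0 (fully open) to 1 (shut), set as the call begins (left out, the last holds). The fingers move at their own pace and stop on an object; "grip_force" is the grip in N (left out, the last holds). Time passes only in rows, so rows that do not move let the fingers close, or fill a call up. It gives the time, the measured TCP pose, the force, the opening and the grip force at its end, in the units of the state.
- env.read_state(): the state, without advancing time (a new reading comes with each control period).
- env.camera(name): name is "side" or "top"; returns the picture (420x560x3 uint8, blue, green, red); there is no depth.
- env.camera_params(name): a dict with "camera_matrix" (3x3 intrinsics, pixels), "R" (3x3) and "t" (3): a world point X has camera coordinates R X + t. Camera axes: x right, y down, z forward; pixel columns grow to the right and rows downward; lengths in mm; the calibration is good to about 2 mm. A picture is of the moment at which its call begins. camera_params takes no time and is no camera call.
- env.job_done(): hands the job in; it is judged then, once.
The state is a dict: "time_s": time; "q": joint angles; "qd": joint speeds; "tau": joint torques, N m; "tcp_pos": TCP position; "tool_rot": TCP orientation; "force": force on the tool from outside, world axes, zero at the start; "wrist_torque": the same for the moment, N m; "gripper_width": finger opening in mm; "gripper_force": force on a finger pad.
Only numpy, scipy, OpenCV 4.12 (cv2) and the standard library are available. Lean on these libraries where they do the work, as an engineer would, in place of code of your own. Each camera call takes 0.05 s, during which the arm holds its last target. There are 200 camera calls.

## Working session

There is one attempt and no reset: what is moved stays moved. The work goes in short steps, Python scripts to look and compute and a tool call to move; the robot and the scene stay as the last step left them, time stands still between calls to the robot, and variables do not carry over. Pictures are saved under pics/ and viewed, at most 14 in all, crops included, and the job is handed in when it is done.

Besides the shell and the picture viewer there is one more tool, called after "Call:" in YAML: its name, and indented under it one key for each argument. arm_command: Moves the arm, as the interface text tells. Its arguments: {"type":"object","properties":{"deltas":{"type":"array"},"grip":{"type":"number"},"grip_force":{"type":"number"}},"required":["deltas"]}

```bash
ls; mkdir -p pics
python3 - <<'E'
from rig import env
import cv2,numpy as np
np.set_printoptions(precision=4,suppress=True)
for n in("side","top"):
    cv2.imwrite(f"pics/{n}0.png",env.camera(n)); p=env.camera_params(n); print(n,p)
s=env.read_state();print(s)
E
```

```text
pics
side {'camera_matrix': array([[402.4185,   0.    , 275.4967],
       [  0.    , 402.4185, 210.6041],
       [  0.    ,   0.    ,   1.    ]]), 'R': array([[-0.7882, -0.6149,  0.0245],
       [-0.3111,  0.3639, -0.878 ],
       [ 0.531 , -0.6996, -0.4781]]), 't': array([ 323.9437,  311.3045, 1045.4011])}
top {'camera_matrix': array([[389.074 ,   0.    , 275.2516],
       [  0.    , 389.074 , 211.5162],
       [  0.    ,   0.    ,   1.    ]]), 'R': array([[ 0.0013, -1.    , -0.    ],
       [-0.9969, -0.0013, -0.0793],
       [ 0.0793,  0.0001, -0.9969]]), 't': array([ -53.5585,  462.9079, 1369.9402])}
{'time_s': 0.1, 'q': array([-75.262 ,   7.13  ,  94.626 ,   0.0007,  78.3517,  -4.7325]), 'qd': array([-0.0376, -0.0094, -0.1699,  0.1113, -0.1492,  0.0456]), 'tau': array([  0.0002, -42.493 , -36.6654,  -0.0001,   0.0039,   0.    ]), 'tcp_pos': array([ 216.5007, -612.3249,  241.1767]), 'tool_rot': array([[ 0.9428,  0.3333, -0.0005],
       [ 0.3333, -0.9428,  0.0018],
       [ 0.0002, -0.0019, -1.    ]]), 'force': array([-0.2543,  0.0064,  0.2492]), 'wrist_torque': array([ 0.0545,  0.0505, -0.0377]), 'gripper_force': 0.0, 'gripper_width': 85.16774134261374}
```

View pics/side0.png

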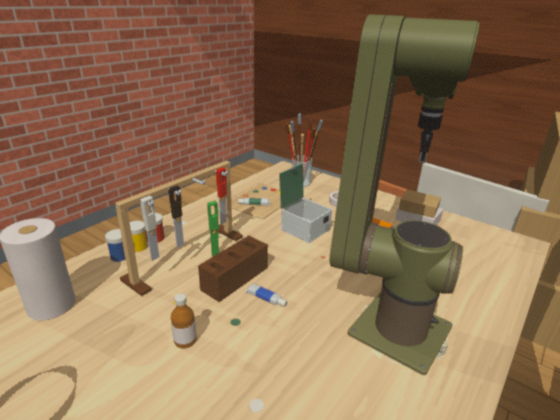

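View pics/top0.png

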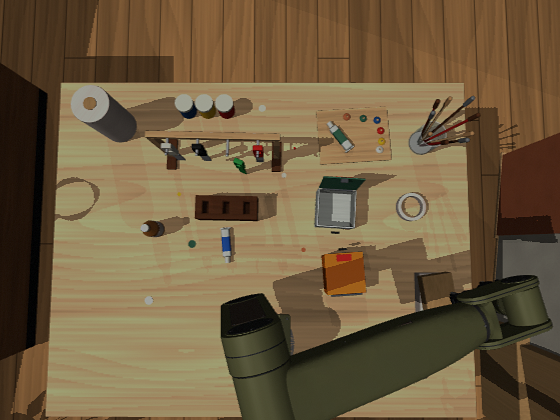

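Side view: white (150,228), black (178,217), red (222,195) handles hang on the rack. The green look-alike is at (213,228), the grey tin with green cover at (305,215) and the orange look-alike tin at (385,225), beside the arm. Top view: block (227,207), grey tin (337,208), orange tin (344,273), tube (226,243), bottle (151,228), tape (411,206). I'll enlarge both to confirm.

Run:
```python
import cv2,numpy as np
a=cv2.imread("pics/top0.png")[115:245,140:370]; b=cv2.imread("pics/side0.png")[150:300,110:340]
cv2.imwrite("pics/c_top.png",cv2.resize(a,None,fx=3.4,fy=3.4,interpolation=cv2.INTER_CUBIC))
cv2.imwrite("pics/c_side.png",cv2.resize(b,None,fx=3.4,fy=3.4,interpolation=cv2.INTER_CUBIC))
```

```text
(no output)
```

View pics/c_top.png

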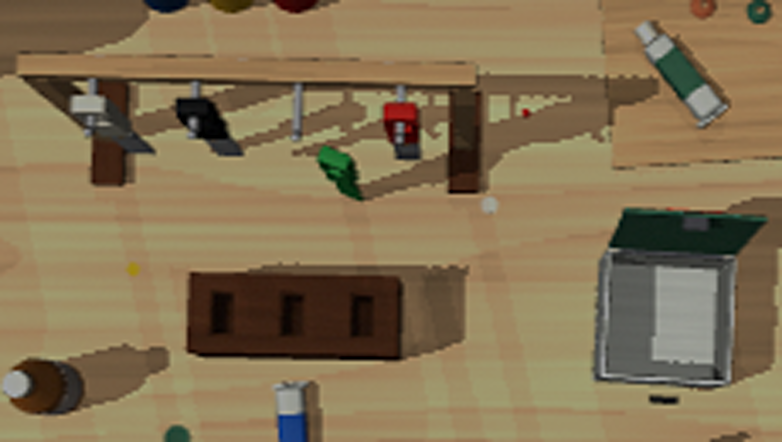

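View pics/c_side.png

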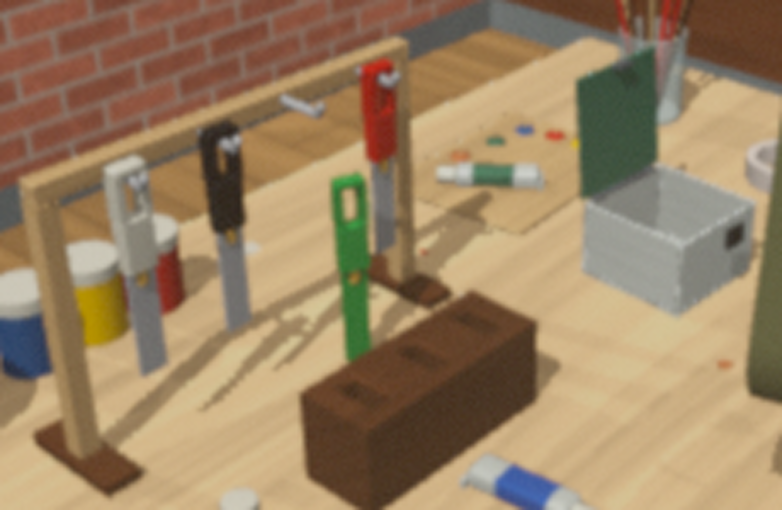

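```bash
cat > h.py <<'E'
from rig import env
import cv2,numpy as np
from scipy.optimize import least_squares
np.set_printoptions(precision=1,suppress=True)
P={n:env.camera_params(n) for n in("side","top")}
def proj(n,X):
    p=P[n];c=np.asarray(X,float)@np.array(p["R"]).T+p["t"];u=c@np.array(p["camera_matrix"]).T
    return u[:,:2]/u[:,2:]
def W(pose,L):
    x,y,a=pose;c,s=np.cos(a),np.sin(a);L=np.asarray(L,float)
    return L@np.array([[c,s,0],[-s,c,0],[0,0,1]])+[x,y,0]
def fit(obs,x0):   # obs {cam: [(local xyz, pixel)]}
    f=lambda p:np.concatenate([(proj(n,W(p,[o[0] for o in l]))-[o[1] for o in l]).ravel() for n,l in obs.items()])
    r=least_squares(f,x0,x_scale=[10,10,.05],loss="soft_l1");return r.x,f(r.x)
def ray(n,uv,z):
    p=P[n];R=np.array(p["R"]);o=-R.T@p["t"];d=R.T@np.linalg.inv(p["camera_matrix"])@[*uv,1]
    return o+d*(z-o[2])/d[2]
E
python3 - <<'E'
from h import *
T=lambda u,v:(140+u/3.4,115+v/3.4); S=lambda u,v:(110+u/3.4,150+v/3.4)
def show(n,o,x0):
    x,r=fit(o,x0);print(n,x[:2],"yaw",np.degrees(x[2]),"res",r)
    return x
rk=show("rack",{"top":[((10,200,275),T(18,55)),((10,-200,275),T(475,63)),((-10,-200,275),T(475,84)),((-10,200,275),T(18,77))],
 "side":[((-10,200,275),S(33,192)),((-10,-200,275),S(403,53)),((-54,-45,265),S(322,108))]},[700,200,0])
bl=show("block",{"top":[((40,105,90),T(189,273)),((40,-105,90),T(401,278)),((-40,-105,90),T(401,357)),((-40,105,90),T(187,355))],
 "side":[((40,105,90),S(303,397)),((40,-105,90),S(472,292)),((-40,-105,90),S(537,323)),((-40,105,90),S(370,437))]},[600,200,0])
ti=show("tin",{"top":[((65,65,85),T(603,250)),((65,-65,85),T(735,257)),((-65,-65,85),T(729,386)),((-65,65,85),T(596,381))],
 "side":[((65,65,85),S(584,197)),((-65,65,85),S(680,240)),((-65,-65,85),S(753,207))]},[600,-150,0])
for y in(135,45,-45,-135):print("hang",y,W(rk,[(-35,y,251)])[0],proj("top",W(rk,[(-35,y,279)])),proj("side",W(rk,[(-35,y,251)])))
print("slots",W(bl,[(0,y,90) for y in(-70,0,70)]))
print("cover top corner proj", "green top",[ray("top",T(350,198),0)], "green handle end", ray("top",T(335,155),196), ray("side",S(358,352),0))
print("tube",ray("top",(226,230),20),ray("top",(226,262),20),"bottle",ray("top",(151,228),70),"orange",ray("top",(344,273),85),"tape",ray("top",(411,206),30))
# cover: top view corners of free edge
for th in(1.4,1.57,1.7,1.85):
    e=[(65-136*np.cos(th),s*65,85.5+136*np.sin(th)) for s in(1,-1)]
    print(th,(proj("top",W(ti,e))-[140,115])*3.4,(proj("side",W(ti,e))-[110,150])*3.4)
E
```

```text
rack [668.1 134.3] yaw -0.8338309123338172 res [-0.9 -0.3  0.  -0.5 -0.1 -0.  -1.2 -0.1  1.2 -1.4  2.2 -3.6 -0.2  1.8]
block [470.2 115.7] yaw -0.5371164739276291 res [-0.8  0.3 -1.3 -0.5 -1.6 -0.2 -0.9 -0.3  0.1 -1.   0.7 -0.6  1.3 -0.6
  0.7 -1.2]
tin [ 469.9 -258.2] yaw -4.0266982088876295 res [ 0.4 -0.8 -0.4 -0.2 -0.7 -0.1  0.1 -1.4  0.1  1.8  0.9  2.1  1.6 -1.3]
hang 135 [635.  269.8 251. ] [[165.4 145.9]] [[149.5 207.4]]
hang 45 [633.7 179.8 251. ] [[196.1 146.4]] [[176.3 196.1]]
hang -45 [632.4  89.8 251. ] [[226.7 146.9]] [[200.4 186. ]]
hang -135 [631.1  -0.2 251. ] [[257.4 147.3]] [[222.1 176.9]]
slots [[469.6  45.7  90. ]
 [470.2 115.7  90. ]
 [470.9 185.7  90. ]]
cover top corner proj green top [array([604.2,  65. ,   0. ])] green handle end [609.3  62.7 196. ] [615.9  60.9   0. ]
tube [396.8 121.8  20. ] [284.  120.6  20. ] bottle [401.7 372.4  70. ] orange [ 251.1 -283.8   85. ] tape [ 482.3 -533.8   30. ]
1.4 [[619.1 251.7]
 [763.2 261.9]] [[606.3  91.2]
 [686.5  55.9]]
1.57 [[620.9 226.1]
 [765.  236.4]] [[588.8  82.7]
 [669.3  48.2]]
1.7 [[622.  207. ]
 [765.8 217.2]] [[575.6  78.8]
 [656.2  44.7]]
1.85 [[622.8 186.1]
 [765.9 196.2]] [[560.7  77. ]
 [641.5  43.4]]
```

Candidates: the red handle at (222,190) hangs on the rack, so it is knife_red. The green one at (213,228) stands on the table at about (607,63), so it is the look-alike. The grey tin with the green cover at top (337,208) is the washer, and the orange tin at (344,273) is the look-alike. The crops confirm this. White, black and red are present, so there is no yellow. I'll raise the arm, square the tool and fly to the white knife.

Call:
arm_command:
  deltas: [0, 0, -0.02, 3.9, 0, 0, -0.02, 3.9, 0, 0, -0.02, 3.9, 0, 0, -0.02, 3.9, 0, 0, -0.02, 3.9]
  grip: 0.4
  grip_force: 40

```text
time_s: 0.6
tcp_pos: [216.5, -612.6, 342.4]
tool_rot: [[1.0, -0.003, -0.0], [-0.003, -1.0, 0.001], [-0.0, -0.001, -1.0]]
force: [-0.2, 0.4, 0.5]
gripper_width: 51.4
gripper_force: 0.0
```

Call:
arm_command:
  deltas: [0.0209, -0.044, 0, 0, 0.0209, -0.044, 0, 0, 0.0209, -0.044, 0, 0, 0.0209, -0.044, 0, 0, 0.0209, -0.044, 0, 0]

```text
time_s: 1.1
tcp_pos: [321.5, -390.9, 341.7]
tool_rot: [[1.0, -0.001, -0.0], [-0.001, -1.0, 0.001], [-0.0, -0.001, -1.0]]
force: [1.7, 0.4, 0.2]
gripper_width: 51.4
gripper_force: 0.0
```

Call:
arm_command:
  deltas: [0.0209, -0.044, 0, 0, 0.0209, -0.044, 0, 0, 0.0209, -0.044, 0, 0, 0.0209, -0.044, 0, 0, 0.0209, -0.044, 0, 0]

```text
time_s: 1.6
tcp_pos: [426.1, -171.0, 342.0]
tool_rot: [[1.0, -0.001, 0.0], [-0.001, -1.0, 0.0], [0.0, -0.0, -1.0]]
force: [0.0, -0.6, -0.4]
gripper_width: 50.9
gripper_force: 0.0
```

Call:
arm_command:
  deltas: [0.0209, -0.044, 0, 0, 0.0209, -0.044, 0, 0, 0.0209, -0.044, 0, 0, 0.0209, -0.044, 0, 0, 0.0209, -0.044, 0, 0]

```text
time_s: 2.1
tcp_pos: [530.7, 49.1, 341.9]
tool_rot: [[1.0, -0.0, -0.0], [-0.0, -1.0, -0.0], [-0.0, 0.0, -1.0]]
force: [1.1, -0.4, -0.2]
gripper_width: 51.6
gripper_force: 0.0
```

Call:
arm_command:
  deltas: [0.0209, -0.044, 0, 0, 0.0209, -0.044, 0, 0, 0.0209, -0.044, 0, 0, 0.0209, -0.044, 0, 0, 0.0209, -0.044, 0, 0]

```text
time_s: 2.6
tcp_pos: [635.4, 268.9, 341.5]
tool_rot: [[1.0, -0.0, -0.001], [-0.0, -1.0, -0.0], [-0.001, 0.0, -1.0]]
force: [0.5, -0.4, 1.0]
gripper_width: 51.3
gripper_force: 0.0
```

Call:
arm_command:
  deltas: [0, 0, 0.01, 0.3, 0, 0, 0.01, 0.3, 0, 0, 0, 0, 0, 0, 0, 0, 0, 0, 0, 0]

```text
time_s: 3.1
tcp_pos: [635.1, 265.8, 323.4]
tool_rot: [[1.0, -0.012, 0.001], [-0.012, -1.0, 0.0], [0.001, -0.0, -1.0]]
force: [-0.3, -0.3, 0.8]
gripper_width: 51.3
gripper_force: 0.0
```

Run:
```python
from h import *
a=env.camera("top");b=env.camera("side");cv2.imwrite("pics/t1.png",a);cv2.imwrite("pics/s1.png",b)
s=env.read_state();print(s["tcp_pos"],s["tool_rot"][:,0])
c=cv2.resize(a[120:270,130:360],None,fx=1.7,fy=1.7); d=cv2.resize(b[130:310,100:330],None,fx=1.7*2,fy=1.7*2)[:590]
cv2.imwrite("pics/m1.png",d)
```

```text
[635.2 266.1 323.7] [ 1. -0.  0.]
```

View pics/m1.png

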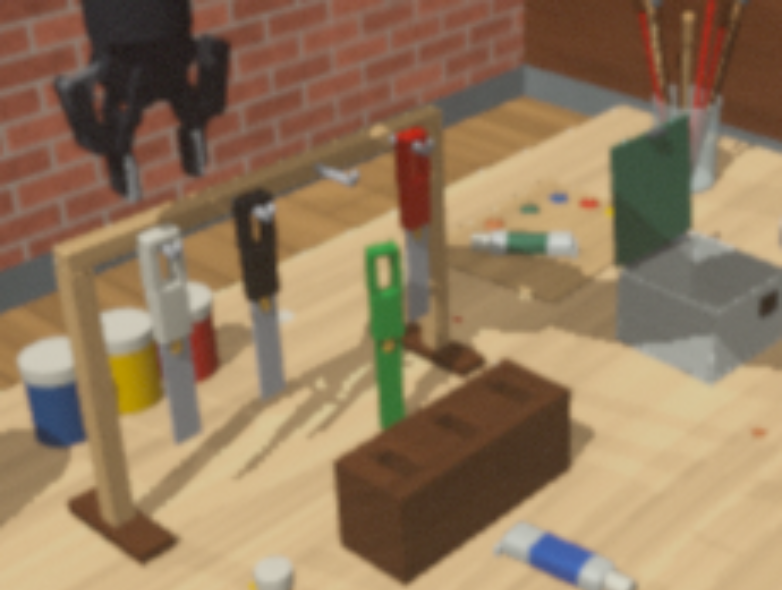

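The gripper (crop ~(160,150)) is squarely above the white handle (165,290), with the rail clear. Descending.

Call:
arm_command:
  deltas: [0, -0.002, 0.02, 0, 0, 0, 0.02, 0, 0, 0, 0.02, 0, 0, 0, 0.02, 0, 0, 0, 0.01, 0]

```text
time_s: 3.7
tcp_pos: [634.4, 268.3, 230.6]
tool_rot: [[1.0, -0.011, -0.002], [-0.011, -1.0, -0.001], [-0.002, 0.001, -1.0]]
force: [-0.0, 0.7, 0.0]
gripper_width: 51.4
gripper_force: 0.0
```

Call:
arm_command:
  deltas: [0, 0, 0, 0, 0, 0, 0, 0, 0, 0, 0, 0, 0, 0, 0, 0, 0, 0, 0, 0]
  grip: 1
  grip_force: 50

```text
time_s: 4.2
tcp_pos: [635.4, 269.1, 233.2]
tool_rot: [[1.0, -0.011, 0.001], [-0.011, -1.0, 0.0], [0.001, -0.0, -1.0]]
force: [0.6, -0.3, -0.4]
gripper_width: 29.4
gripper_force: 40.9
```

Call:
arm_command:
  deltas: [0, 0, 0, 0, 0, 0, 0, 0, 0, 0, 0, 0, 0, 0, 0, 0, 0, 0, 0, 0]

```text
time_s: 4.7
tcp_pos: [635.1, 268.9, 232.4]
tool_rot: [[1.0, -0.011, 0.0], [-0.011, -1.0, 0.0], [0.0, -0.0, -1.0]]
force: [0.1, -0.3, -0.3]
gripper_width: 29.6
gripper_force: 40.9
```

Run:
```python
from h import *
b=env.camera("side")
cv2.imwrite("pics/s2.png",cv2.resize(b[150:280,100:260],None,fx=4,fy=4))
```

```text
(no output)
```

View pics/s2.png

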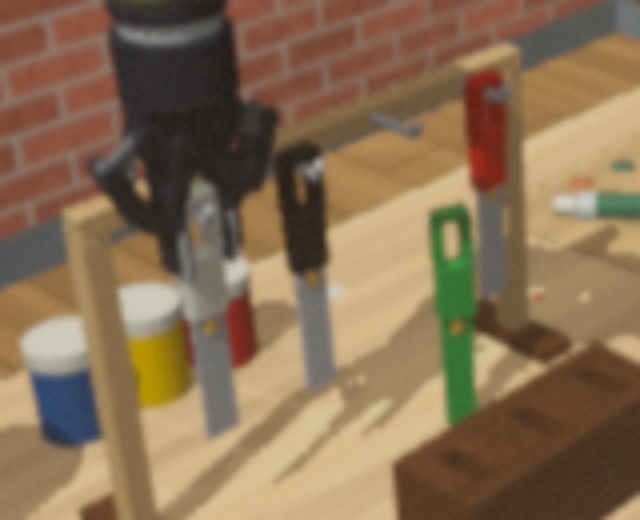

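White is held: the fingers are on both sides of the handle at 29.6 mm. Lift, pull off the hook, raise.

Call:
arm_command:
  deltas: [0, 0, -0.006, 0, 0, 0, -0.006, 0, 0, 0, -0.006, 0, 0, 0, 0, 0, 0, 0, 0, 0]

```text
time_s: 5.25
tcp_pos: [635.3, 269.0, 250.9]
tool_rot: [[1.0, -0.011, 0.001], [-0.011, -1.0, 0.0], [0.001, -0.0, -1.0]]
force: [0.7, 0.0, -0.2]
gripper_width: 29.2
gripper_force: 40.9
```

Call:
arm_command:
  deltas: [-0.012, 0, 0, 0, -0.012, 0, 0, 0, -0.012, 0, 0, 0, -0.012, 0, 0, 0, -0.007, 0, 0, 0]

```text
time_s: 5.75
tcp_pos: [578.6, 269.7, 250.4]
tool_rot: [[1.0, -0.01, -0.0], [-0.01, -1.0, 0.0], [-0.0, -0.0, -1.0]]
force: [0.2, -0.3, -0.7]
gripper_width: 29.5
gripper_force: 41.0
```

Call:
arm_command:
  deltas: [0, 0, -0.03, 0, 0, 0, -0.03, 0, 0, 0, -0.03, 0, 0, 0, -0.03, 0, 0, 0, -0.03, 0]

```text
time_s: 6.25
tcp_pos: [579.6, 269.5, 401.7]
tool_rot: [[1.0, -0.011, 0.0], [-0.011, -1.0, 0.0], [0.0, -0.0, -1.0]]
force: [-0.4, -0.4, -1.0]
gripper_width: 29.4
gripper_force: 41.0
```

Run:
```python
from h import *
b=env.camera("side");a=env.camera("top");s=env.read_state();print(s["tcp_pos"],s["gripper_width"],s["force"])
cv2.imwrite("pics/m3.png",np.hstack([cv2.resize(b[100:310,80:340],None,fx=1.5,fy=1.5),cv2.resize(a[110:320,140:400],None,fx=1.5,fy=1.5)]))
```

```text
[581. 270. 407.] 29.549749161238893 [ 0.2 -0.6  0.5]
```

View pics/m3.png

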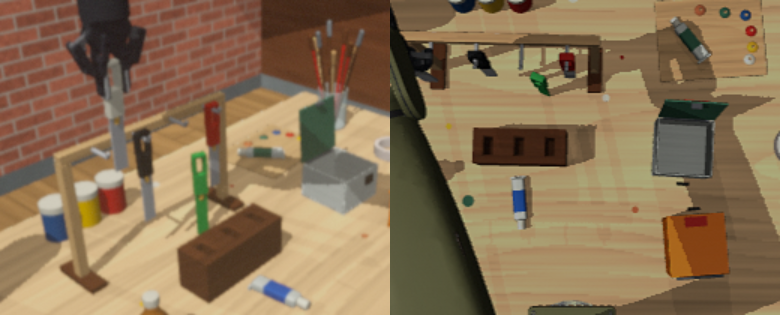

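White is off the hook and upright in the grip, and the tin has not moved. Fly over to it.

Call:
arm_command:
  deltas: [-0.01, 0.048, 0, 0, -0.01, 0.048, 0, 0, -0.01, 0.048, 0, 0, -0.01, 0.048, 0, 0, -0.01, 0.048, 0, 0]

```text
time_s: 6.85
tcp_pos: [526.2, 28.6, 398.9]
tool_rot: [[1.0, -0.01, -0.001], [-0.01, -1.0, -0.0], [-0.001, 0.0, -1.0]]
force: [0.6, 0.2, -0.9]
gripper_width: 29.5
gripper_force: 41.6
```

Call:
arm_command:
  deltas: [-0.01, 0.048, 0, 0, -0.01, 0.048, 0, 0, -0.01, 0.048, 0, 0, -0.01, 0.048, 0, 0, -0.01, 0.048, 0, 0]

```text
time_s: 7.35
tcp_pos: [473.6, -210.8, 399.1]
tool_rot: [[1.0, -0.011, -0.001], [-0.011, -1.0, 0.0], [-0.001, -0.0, -1.0]]
force: [1.1, -0.6, -0.8]
gripper_width: 29.5
gripper_force: 41.6
```

Call:
arm_command:
  deltas: [-0.01, 0.048, 0, 0, 0, 0, 0.03, 0, 0, 0, 0, 0, 0, 0, 0, 0, 0, 0, 0, 0]

```text
time_s: 7.85
tcp_pos: [464.7, -256.4, 371.3]
tool_rot: [[1.0, -0.009, 0.001], [-0.009, -1.0, -0.001], [0.001, 0.001, -1.0]]
force: [0.6, 0.6, -1.0]
gripper_width: 29.6
gripper_force: 41.7
```

Run:
```python
from h import *
b=env.camera("side");a=env.camera("top");s=env.read_state();print(s["tcp_pos"],s["gripper_width"],s["force"])
cv2.imwrite("pics/m4.png",np.hstack([cv2.resize(b[100:250,230:360],None,fx=3,fy=3),cv2.resize(a[140:290,270:400],None,fx=3,fy=3)]))
p=s["tcp_pos"]; print(proj("side",[[p[0],p[1],p[2]-149]]))
```

```text
[ 465.  -256.5  371.8] 29.282864891390698 [ 0.8 -0.2 -0.5]
[[311.1 174.5]]
```

View pics/m4.png

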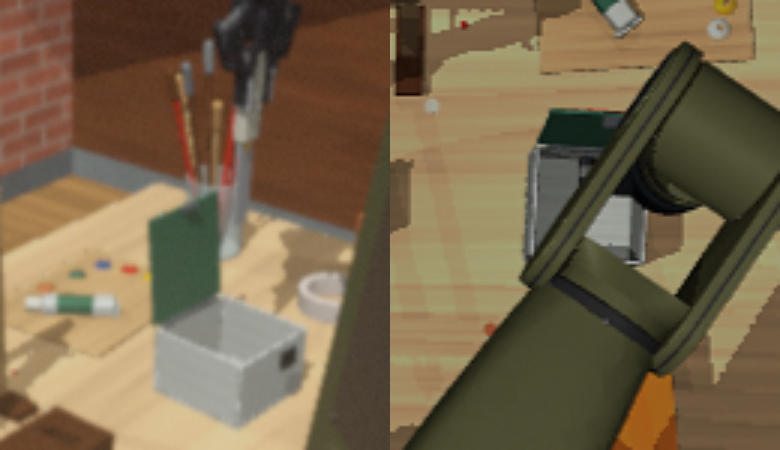

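The blade is over the tin (crop: blade ~(240,190), tin mouth ~(230,325)). Dip.

Call:
arm_command:
  deltas: [0, 0, 0.03, 0, 0, 0, 0.03, 0, 0, 0, 0.03, 0, 0, 0, 0.03, 0, 0, 0, 0.03, 0]

```text
time_s: 8.45
tcp_pos: [465.1, -256.7, 220.5]
tool_rot: [[1.0, -0.009, 0.002], [-0.009, -1.0, -0.001], [0.002, 0.001, -1.0]]
force: [0.4, -0.8, -0.5]
gripper_width: 29.2
gripper_force: 41.8
```

Call:
arm_command:
  deltas: [0, 0, 0.02, 0, 0, 0, 0.02, 0, 0, 0, 0, 0, 0, 0, 0, 0, 0, 0, 0, 0]

```text
time_s: 8.95
tcp_pos: [465.4, -257.6, 182.5]
tool_rot: [[1.0, -0.01, 0.003], [-0.01, -1.0, -0.002], [0.003, 0.002, -1.0]]
force: [0.1, -0.3, -1.4]
gripper_width: 29.3
gripper_force: 41.8
```

Run:
```python
from h import *
b=env.camera("side");s=env.read_state();print(s["tcp_pos"],s["gripper_width"],s["force"])
cv2.imwrite("pics/s5.png",cv2.resize(b[120:250,230:360],None,fx=4,fy=4))
```

```text
[ 465.4 -257.7  182.5] 29.262274041266455 [-0.4  0.2 -1. ]
```

View pics/s5.png

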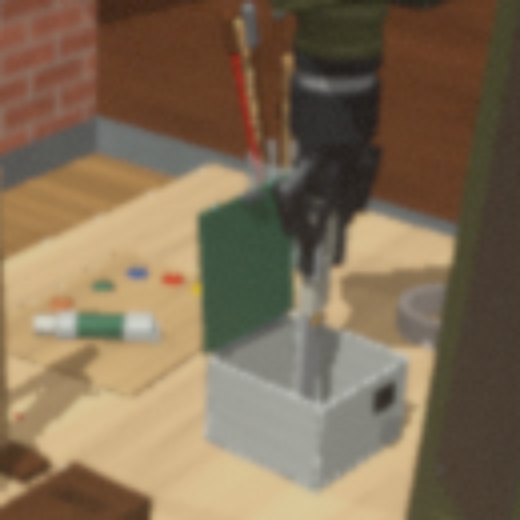

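White's tip is about 50 mm below the rim inside the tin, upright, and has stayed over 0.2 s. Rise, turn 90° and go to slot 2.

Call:
arm_command:
  deltas: [0, 0, -0.04, 0, 0, 0, -0.04, 0, 0, 0, -0.04, 0, 0, 0, -0.04, 0, 0, 0, -0.04, 0]

```text
time_s: 9.5
tcp_pos: [464.3, -257.1, 383.8]
tool_rot: [[1.0, -0.011, 0.002], [-0.011, -1.0, -0.002], [0.002, 0.002, -1.0]]
force: [0.1, -0.4, -0.8]
gripper_width: 29.6
gripper_force: 41.7
```

Call:
arm_command:
  deltas: [0, -0.044, 0, 0, 0, -0.044, 0, 0, 0, -0.044, 0, 0, 0, -0.044, 0, 0, 0, -0.044, 0, 0]

```text
time_s: 10.0
tcp_pos: [466.6, -35.6, 382.1]
tool_rot: [[1.0, -0.011, 0.003], [-0.011, -1.0, -0.001], [0.003, 0.001, -1.0]]
force: [1.5, 0.5, -0.6]
gripper_width: 29.4
gripper_force: 41.8
```

Call:
arm_command:
  deltas: [0, -0.044, 0, 0, 0, -0.044, 0, 0, 0, -0.044, 0, 0, 0, -0.044, 0, 0, 0, -0.044, 0, 0]

```text
time_s: 10.5
tcp_pos: [468.9, 184.7, 382.2]
tool_rot: [[1.0, -0.011, 0.003], [-0.011, -1.0, 0.001], [0.003, -0.001, -1.0]]
force: [0.5, 0.4, -1.4]
gripper_width: 29.5
gripper_force: 41.8
```

Call:
arm_command:
  deltas: [0, 0, 0, -8.5, 0, 0, 0, -8.5, 0, 0, 0, -8.5, 0, 0, 0, -8.5, 0, 0, 0, -8.5]

```text
time_s: 11.0
tcp_pos: [469.2, 183.0, 382.0]
tool_rot: [[0.74, 0.672, 0.002], [0.672, -0.74, 0.001], [0.002, 0.001, -1.0]]
force: [0.5, -0.0, -1.1]
gripper_width: 30.0
gripper_force: 41.9
```

Call:
arm_command:
  deltas: [0, 0, 0, -8.5, 0, 0, 0, -8.5, 0, 0, 0, -8.5, 0, 0, 0, -8.5, 0, 0, 0, -8.5]

```text
time_s: 11.5
tcp_pos: [469.3, 182.8, 382.0]
tool_rot: [[0.092, 0.996, 0.003], [0.996, -0.092, 0.001], [0.001, 0.002, -1.0]]
force: [0.1, -0.6, -0.9]
gripper_width: 29.1
gripper_force: 41.9
```

Call:
arm_command:
  deltas: [0, 0, 0, -5, 0, 0, 0, 0, 0, 0, 0, 0, 0, 0, 0, 0, 0, 0, 0, 0]

```text
time_s: 12.0
tcp_pos: [469.2, 182.8, 380.6]
tool_rot: [[0.012, 1.0, 0.0], [1.0, -0.012, 0.0], [0.0, 0.0, -1.0]]
force: [-0.3, 0.6, -1.0]
gripper_width: 29.5
gripper_force: 41.9
```

Run:
```python
from h import *
b=env.camera("side");s=env.read_state();p=s["tcp_pos"];print(p,s["gripper_width"],s["force"],np.round(s["tool_rot"],4))
print(proj("side",[[p[0],p[1],p[2]-149]]))
cv2.imwrite("pics/s6.png",cv2.resize(b[120:300,150:330],None,fx=3.3,fy=3.3))
```

```text
[469.2 182.8 380.4] 29.509691682469388 [-0.2  0.1 -1.2] [[ 0.  1.  0.]
 [ 1. -0.  0.]
 [ 0.  0. -1.]]
[[217.4 221.5]]
```

View pics/s6.png

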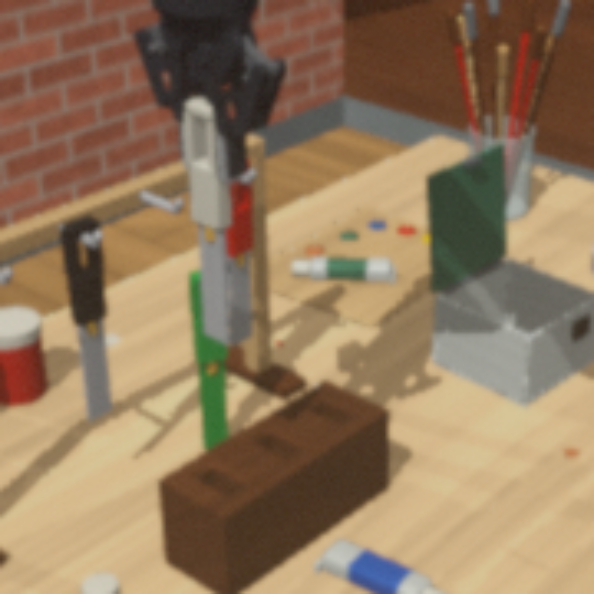

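The white blade tip (crop ~(224,343)) is above slot 2 (crop ~(215,482)), with its width along block x. Nudge and insert, watching force.

Call:
arm_command:
  deltas: [0.0015, 0.001, 0.03, 0, 0, 0, 0.03, 0, 0, 0, 0.03, 0, 0, 0, 0.03, 0, 0, 0, 0.03, 0]

```text
time_s: 12.55
tcp_pos: [470.1, 184.3, 229.2]
tool_rot: [[0.011, 1.0, 0.0], [1.0, -0.011, 0.0], [0.0, 0.0, -1.0]]
force: [-0.9, 0.0, -0.9]
gripper_width: 29.4
gripper_force: 41.9
```

Call:
arm_command:
  deltas: [0, 0, 0.005, 0, 0, 0, 0.005, 0, 0, 0, 0.005, 0, 0, 0, 0, 0, 0, 0, 0, 0]

```text
time_s: 13.05
tcp_pos: [470.6, 184.4, 216.4]
tool_rot: [[0.011, 1.0, 0.001], [1.0, -0.011, 0.0], [0.0, 0.001, -1.0]]
force: [0.3, -0.6, -0.5]
gripper_width: 29.5
gripper_force: 42.2
```

```bash
cat > st.py <<'E'
from h import *
s=env.read_state();print(s["time_s"],s["tcp_pos"],s["gripper_width"],s["force"],s["wrist_torque"])
E
python3 st.py
python3 - <<'E'
from h import *
for c,y in zip([(222,313),(292,315),(362,316)],(70,0,-70)): print(y,ray("top",(140+c[0]/3.4,115+c[1]/3.4),90))
E
```

```text
13.05 [470.6 184.4 216.4] 29.516050371317867 [ 0.3 -0.6 -0.5] [-0. -0.  0.]
70 [472.1 184.   90. ]
0 [470.2 114.2  90. ]
-70 [469.3  44.5  90. ]
```

No contact 23 mm into the slot. Continue.

Call:
arm_command:
  deltas: [0, 0, 0.01, 0, 0, 0, 0.01, 0, 0, 0, 0.01, 0, 0, 0, 0.01, 0, 0, 0, 0.005, 0]

```text
time_s: 13.55
tcp_pos: [469.3, 184.0, 168.3]
tool_rot: [[0.011, 1.0, -0.003], [1.0, -0.011, -0.001], [-0.001, -0.003, -1.0]]
force: [-0.1, 1.4, -1.1]
gripper_width: 29.6
gripper_force: 42.2
```

Call:
arm_command:
  deltas: [0, 0, 0.003, 0, 0, 0, 0.003, 0, 0, 0, 0.002, 0, 0, 0, 0, 0, 0, 0, 0, 0]

```text
time_s: 14.05
tcp_pos: [470.4, 184.3, 162.6]
tool_rot: [[0.011, 1.0, 0.001], [1.0, -0.011, 0.0], [0.0, 0.001, -1.0]]
force: [0.1, -0.2, -1.0]
gripper_width: 29.6
gripper_force: 42.2
```

Call:
arm_command:
  deltas: [0, 0, 0.001, 0, 0, 0, 0.001, 0, 0, 0, 0.001, 0, 0, 0, 0, 0, 0, 0, 0, 0]

```text
time_s: 14.55
tcp_pos: [470.2, 184.3, 159.3]
tool_rot: [[0.011, 1.0, 0.0], [1.0, -0.011, 0.0], [0.0, 0.0, -1.0]]
force: [-0.1, -0.1, 0.1]
gripper_width: 28.9
gripper_force: 42.4
```

Call:
arm_command:
  deltas: [0, 0, 0, 0, 0, 0, 0, 0, 0, 0, 0, 0, 0, 0, 0, 0, 0, 0, 0, 0]
  grip: 0.35

```text
time_s: 15.05
tcp_pos: [470.2, 184.2, 159.4]
tool_rot: [[0.011, 1.0, 0.0], [1.0, -0.011, 0.0], [0.0, 0.0, -1.0]]
force: [-0.6, -0.2, -0.7]
gripper_width: 55.6
gripper_force: 0.0
```

Call:
arm_command:
  deltas: [0, 0, -0.02, 0, 0, 0, -0.02, 0, 0, 0, -0.03, 0, 0, 0, -0.03, 0, 0, 0, -0.04, 0]

```text
time_s: 15.55
tcp_pos: [469.3, 184.0, 298.9]
tool_rot: [[0.011, 1.0, -0.003], [1.0, -0.011, -0.001], [-0.001, -0.003, -1.0]]
force: [1.1, 0.3, 0.2]
gripper_width: 55.4
gripper_force: 0.0
```

Run:
```python
from h import *
b=env.camera("side");a=env.camera("top");print(env.read_state()["tcp_pos"])
cv2.imwrite("pics/m7.png",np.hstack([cv2.resize(b[130:300,150:330],None,fx=2.2,fy=2.2),cv2.resize(a[115:285,190:370],None,fx=2.2,fy=2.2)]))
```

```text
[472.7 185.  306.5]
```

View pics/m7.png

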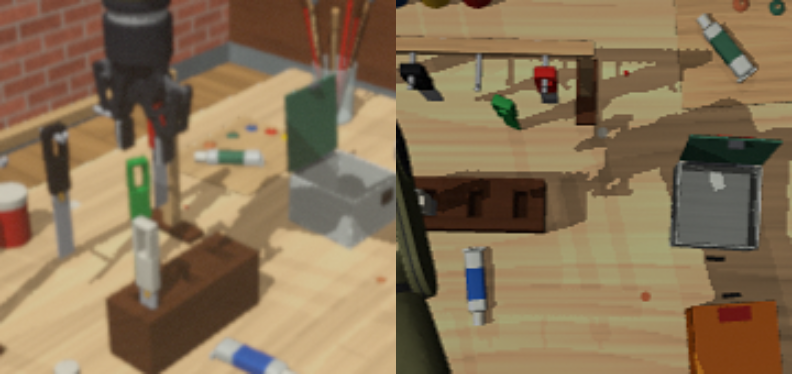

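White stands upright in slot 2 (crop (147,265)), and the tin has not moved. Now red, at about (631,-1).

Call:
arm_command:
  deltas: [0, 0, -0.02, 8.5, 0, 0, -0.02, 8.5, 0, 0, 0, 8.5, 0, 0, 0, 8.5, 0, 0, 0, 8.5]
  grip: 0.4

```text
time_s: 16.15
tcp_pos: [470.1, 184.2, 339.0]
tool_rot: [[0.688, 0.726, -0.0], [0.726, -0.688, -0.0], [-0.0, -0.0, -1.0]]
force: [0.2, 0.1, -0.2]
gripper_width: 51.0
gripper_force: 0.0
```

Call:
arm_command:
  deltas: [0, 0, 0, 8.5, 0, 0, 0, 8.5, 0, 0, 0, 8.5, 0, 0, 0, 8.5, 0, 0, 0, 8.5]

```text
time_s: 16.65
tcp_pos: [470.0, 184.2, 338.7]
tool_rot: [[0.998, 0.07, -0.001], [0.07, -0.998, -0.0], [-0.001, 0.0, -1.0]]
force: [-0.8, 0.3, -0.5]
gripper_width: 51.2
gripper_force: 0.0
```

Call:
arm_command:
  deltas: [0, 0, 0, 5, 0.0326, 0.0366, 0, 0, 0.0326, 0.0366, 0, 0, 0.0326, 0.0366, 0, 0, 0.0326, 0.0366, 0, 0]

```text
time_s: 17.15
tcp_pos: [599.9, 34.9, 338.8]
tool_rot: [[1.0, -0.011, -0.0], [-0.011, -1.0, 0.0], [-0.0, -0.0, -1.0]]
force: [1.4, 0.8, 0.5]
gripper_width: 51.4
gripper_force: 0.0
```

Call:
arm_command:
  deltas: [0.0326, 0.0366, 0, 0, 0, 0, 0, 0, 0, 0, 0, 0, 0, 0, 0, 0, 0, 0, 0, 0]

```text
time_s: 17.65
tcp_pos: [630.6, 0.6, 339.6]
tool_rot: [[1.0, -0.01, 0.0], [-0.01, -1.0, 0.0], [0.0, -0.0, -1.0]]
force: [0.1, 0.7, 0.2]
gripper_width: 51.4
gripper_force: 0.0
```

```bash
python3 st.py
python3 - <<'E'
from h import *
print(env.read_state()["tool_rot"][:,0].round(4))
b=env.camera("side").astype(int)
m=((b[...,2]>110)&(b[...,1]<60)&(b[...,0]<60)).astype("uint8");m[:,:190]=0;m[:,250:]=0;m[:150]=0;m[240:]=0
ys,xs=np.nonzero(m);print("red blob",xs.min(),xs.max(),ys.min(),ys.max(),xs.mean(),ys.mean())
print("expect corners",proj("side",[(623,-15.5,279),(623,14.5,279),(623,-15.5,183),(623,14.5,183)]))
E
```

```text
17.65 [630.6   0.6 339.6] 51.36272089493959 [0.1 0.7 0.2] [-0. -0.  0.]
[ 1. -0.  0.]
red blob 216 225 168 196 220.8960396039604 182.74752475247524
expect corners [[227.1 167.9]
 [220.3 170.7]
 [228.1 195.5]
 [221.5 198.7]]
```

Call:
arm_command:
  deltas: [0, 0, 0.02, 0, 0, 0, 0.03, 0, 0, 0, 0.03, 0, 0, 0, 0.02, 0, 0, 0, 0.007, 0]

```text
time_s: 18.2
tcp_pos: [629.4, 0.6, 229.5]
tool_rot: [[1.0, -0.01, -0.004], [-0.01, -1.0, 0.0], [-0.004, -0.0, -1.0]]
force: [-0.1, 0.9, 0.0]
gripper_width: 51.3
gripper_force: 0.0
```

Call:
arm_command:
  deltas: [0, 0, 0, 0, 0, 0, 0, 0, 0, 0, 0, 0, 0, 0, 0, 0, 0, 0, 0, 0]
  grip: 1

```text
time_s: 18.7
tcp_pos: [631.5, -0.6, 233.2]
tool_rot: [[1.0, -0.011, 0.001], [-0.011, -1.0, -0.0], [0.001, 0.0, -1.0]]
force: [0.2, 0.8, -0.6]
gripper_width: 29.2
gripper_force: 45.8
```

Call:
arm_command:
  deltas: [0, 0, 0, 0, 0, 0, 0, 0, 0, 0, 0, 0, 0, 0, 0, 0, 0, 0, 0, 0]

```text
time_s: 19.2
tcp_pos: [631.4, -0.6, 233.0]
tool_rot: [[1.0, -0.011, 0.001], [-0.011, -1.0, -0.0], [0.001, 0.0, -1.0]]
force: [-0.4, 1.2, 3.1]
gripper_width: 29.7
gripper_force: 46.1
```

Red is gripped. Lift, out, up.

Call:
arm_command:
  deltas: [0, 0, -0.006, 0, 0, 0, -0.006, 0, 0, 0, -0.006, 0, 0, 0, 0, 0, 0, 0, 0, 0]

```text
time_s: 19.7
tcp_pos: [631.2, -0.5, 250.5]
tool_rot: [[1.0, -0.011, 0.0], [-0.011, -1.0, -0.0], [0.0, 0.0, -1.0]]
force: [-0.7, -0.1, -0.8]
gripper_width: 29.9
gripper_force: 46.1
```

Call:
arm_command:
  deltas: [-0.012, 0, 0, 0, -0.012, 0, 0, 0, -0.012, 0, 0, 0, -0.012, 0, 0, 0, -0.007, 0, 0, 0]

```text
time_s: 20.2
tcp_pos: [574.7, 0.1, 250.4]
tool_rot: [[1.0, -0.011, -0.0], [-0.011, -1.0, -0.0], [-0.0, 0.0, -1.0]]
force: [-0.4, 0.4, -1.7]
gripper_width: 29.5
gripper_force: 46.0
```

Call:
arm_command:
  deltas: [0, 0, -0.03, 0, 0, 0, -0.03, 0, 0, 0, -0.03, 0, 0, 0, -0.03, 0, 0, 0, -0.03, 0]

```text
time_s: 20.7
tcp_pos: [575.6, 0.1, 401.7]
tool_rot: [[1.0, -0.011, 0.001], [-0.011, -1.0, -0.0], [0.001, 0.0, -1.0]]
force: [-0.1, 0.7, -0.4]
gripper_width: 29.4
gripper_force: 45.9
```

```bash
cat > tin.py <<'E'
from h import *
# shift of tin in top image vs first picture
a=env.camera("top");r=cv2.imread("pics/top0.png");T=r[172:234,312:364]
m=cv2.matchTemplate(a[140:270,270:410],T,cv2.TM_CCOEFF_NORMED);_,v,_,l=cv2.minMaxLoc(m)
print("tin match",round(v,2),"shift px",l[0]-42,l[1]-32)
cv2.imwrite("pics/last_top.png",a);cv2.imwrite("pics/last_side.png",env.camera("side"))
E
python3 st.py; python3 tin.py;python3 - <<'E'
from h import *
b=cv2.imread("pics/last_side.png").astype(int)
m=((b[...,2]>100)&(b[...,1]<60)&(b[...,0]<60)).astype("uint8")
m[:,:170]=0;m[:,290:]=0
n,_,st,c=cv2.connectedComponentsWithStats(m)
print([(s.tolist(),k) for s,k in zip(st[1:],c[1:]) if s[4]>25])
p=env.read_state()["tcp_pos"];print(proj("side",[p+[0,0,8],p-[0,0,50]]))
E
```

```text
20.7 [575.6   0.1 401.7] 29.389961880270963 [-0.1  0.7 -0.4] [ 0.  -0.1 -0. ]
tin match 1.0 shift px 0 0
[([228, 121, 11, 28, 170], array([233.6, 137.7]))]
[[233.4 129.6]
 [233.9 148.8]]
```

Call:
arm_command:
  deltas: [-0.0182, 0.043, 0, 0, -0.0182, 0.043, 0, 0, -0.0182, 0.043, 0, 0, -0.0182, 0.043, 0, 0, -0.0182, 0.043, 0, 0]

```text
time_s: 21.3
tcp_pos: [481.3, -215.0, 399.0]
tool_rot: [[1.0, -0.011, -0.001], [-0.011, -1.0, 0.001], [-0.001, -0.001, -1.0]]
force: [1.5, -0.3, -0.1]
gripper_width: 29.6
gripper_force: 46.1
```

Call:
arm_command:
  deltas: [-0.0182, 0.043, 0, 0, 0, 0, 0.03, 0, 0, 0, 0, 0, 0, 0, 0, 0, 0, 0, 0, 0]

```text
time_s: 21.8
tcp_pos: [464.6, -256.0, 371.2]
tool_rot: [[1.0, -0.01, 0.001], [-0.01, -1.0, -0.001], [0.001, 0.0, -1.0]]
force: [0.4, 0.2, -0.7]
gripper_width: 29.4
gripper_force: 46.3
```

```bash
cat > tins.py <<'E'
from h import *
b=env.camera("side");r=cv2.imread("pics/side0.png");T=r[200:244,278:334]
m=cv2.matchTemplate(b[170:290,230:390],T,cv2.TM_CCOEFF_NORMED);_,v,_,l=cv2.minMaxLoc(m)
print("side tin match",round(v,2),"shift",l[0]-48,l[1]-30)
E
python3 st.py; python3 tins.py
```

```text
21.8 [ 464.6 -256.   371.2] 29.443346969522757 [ 0.4  0.2 -0.7] [ 0. -0.  0.]
side tin match 0.96 shift 0 0
```

Tin not moved. Dip red, rise, then go to slot 1 at (470,114.5).

Call:
arm_command:
  deltas: [0, 0, 0.03, 0, 0, 0, 0.03, 0, 0, 0, 0.03, 0, 0, 0, 0.03, 0, 0, 0, 0.03, 0]

```text
time_s: 22.35
tcp_pos: [465.2, -256.2, 220.6]
tool_rot: [[1.0, -0.009, 0.002], [-0.009, -1.0, -0.001], [0.002, 0.001, -1.0]]
force: [0.4, 0.4, -0.6]
gripper_width: 29.5
gripper_force: 46.3
```

Call:
arm_command:
  deltas: [0, 0, 0.02, 0, 0, 0, 0.02, 0, 0, 0, 0, 0, 0, 0, 0, 0, 0, 0, 0, 0]

```text
time_s: 22.85
tcp_pos: [465.3, -257.1, 182.5]
tool_rot: [[1.0, -0.01, 0.003], [-0.01, -1.0, -0.002], [0.003, 0.002, -1.0]]
force: [0.4, -0.5, -0.7]
gripper_width: 29.4
gripper_force: 46.3
```

Call:
arm_command:
  deltas: [0, 0, -0.04, 0, 0, 0, -0.04, 0, 0, 0, -0.04, 0, 0, 0, -0.04, 0, 0, 0, -0.04, 0]

```text
time_s: 23.35
tcp_pos: [464.2, -256.6, 384.3]
tool_rot: [[1.0, -0.011, 0.003], [-0.011, -1.0, -0.002], [0.003, 0.002, -1.0]]
force: [0.4, -0.9, -0.3]
gripper_width: 29.3
gripper_force: 46.3
```

Call:
arm_command:
  deltas: [0, -0.0465, 0, 0, 0, -0.0465, 0, 0, 0, -0.0465, 0, 0, 0, -0.0465, 0, 0, 0, -0.0465, 0, 0]

```text
time_s: 23.85
tcp_pos: [466.5, -22.5, 382.6]
tool_rot: [[1.0, -0.011, 0.004], [-0.011, -1.0, -0.001], [0.004, 0.001, -1.0]]
force: [0.9, -0.1, -0.1]
gripper_width: 29.3
gripper_force: 46.3
```

Call:
arm_command:
  deltas: [0, -0.0465, 0, 0, 0, -0.0465, 0, 0, 0, -0.0465, 0, 0, 0, 0, 0, -8.5, 0, 0, 0, -8.5]

```text
time_s: 24.35
tcp_pos: [468.1, 117.1, 382.4]
tool_rot: [[0.957, 0.291, 0.003], [0.291, -0.957, 0.0], [0.003, 0.001, -1.0]]
force: [-0.1, -0.3, -0.8]
gripper_width: 29.1
gripper_force: 46.6
```

Call:
arm_command:
  deltas: [0, 0, 0, -8.5, 0, 0, 0, -8.5, 0, 0, 0, -8.5, 0, 0, 0, -8.5, 0, 0, 0, -8.5]

```text
time_s: 24.85
tcp_pos: [468.4, 115.4, 382.4]
tool_rot: [[0.512, 0.859, 0.003], [0.859, -0.512, 0.0], [0.002, 0.003, -1.0]]
force: [-0.2, 0.8, -0.8]
gripper_width: 29.4
gripper_force: 46.6
```

Call:
arm_command:
  deltas: [0, 0, 0, -8.5, 0, 0, 0, -8.5, 0, 0, 0, -8.5, 0, 0, 0, -5, 0, 0, 0, 0]

```text
time_s: 25.35
tcp_pos: [468.4, 115.4, 382.2]
tool_rot: [[0.011, 1.0, 0.003], [1.0, -0.011, 0.0], [0.0, 0.003, -1.0]]
force: [0.1, 0.3, -0.4]
gripper_width: 29.8
gripper_force: 46.6
```

```bash
python3 st.py; python3 tins.py
```

```text
25.35 [468.4 115.4 382.2] 29.835582959256637 [ 0.1  0.3 -0.4] [-0.1 -0.   0.1]
side tin match 0.77 shift 0 0
```

Call:
arm_command:
  deltas: [-0.0005, 0.0015, 0.03, 0, 0, 0, 0.03, 0, 0, 0, 0.03, 0, 0, 0, 0.03, 0, 0, 0, 0.03, 0]

```text
time_s: 25.9
tcp_pos: [470.0, 114.8, 230.2]
tool_rot: [[0.013, 1.0, 0.002], [1.0, -0.013, 0.0], [0.0, 0.002, -1.0]]
force: [0.2, 0.3, -0.2]
gripper_width: 29.6
gripper_force: 46.6
```

Call:
arm_command:
  deltas: [0, 0, 0.005, 0, 0, 0, 0.005, 0, 0, 0, 0.005, 0, 0, 0, 0, 0, 0, 0, 0, 0]

```text
time_s: 26.4
tcp_pos: [470.3, 114.9, 216.6]
tool_rot: [[0.011, 1.0, 0.002], [1.0, -0.011, 0.0], [0.0, 0.002, -1.0]]
force: [0.2, -0.5, -0.5]
gripper_width: 29.3
gripper_force: 46.7
```

Inside the slot without contact. Lower fully and release.

Call:
arm_command:
  deltas: [0, 0, 0.01, 0, 0, 0, 0.01, 0, 0, 0, 0.01, 0, 0, 0, 0.01, 0, 0, 0, 0.005, 0]

```text
time_s: 26.9
tcp_pos: [468.8, 114.6, 168.3]
tool_rot: [[0.011, 1.0, -0.003], [1.0, -0.011, -0.0], [-0.0, -0.003, -1.0]]
force: [-0.2, 0.4, -1.2]
gripper_width: 29.6
gripper_force: 46.8
```

Call:
arm_command:
  deltas: [0, 0, 0.003, 0, 0, 0, 0.003, 0, 0, 0, 0.002, 0, 0, 0, 0.002, 0, 0, 0, 0.001, 0]

```text
time_s: 27.4
tcp_pos: [470.0, 114.8, 160.0]
tool_rot: [[0.011, 1.0, 0.001], [1.0, -0.011, 0.0], [0.0, 0.001, -1.0]]
force: [-1.5, 0.2, 4.9]
gripper_width: 29.3
gripper_force: 47.4
```

Call:
arm_command:
  deltas: [0, 0, 0, 0, 0, 0, 0, 0, 0, 0, 0, 0, 0, 0, 0, 0, 0, 0, 0, 0]
  grip: 0.35

```text
time_s: 27.9
tcp_pos: [469.7, 114.7, 159.3]
tool_rot: [[0.011, 1.0, 0.0], [1.0, -0.011, 0.0], [0.0, 0.0, -1.0]]
force: [-0.4, -0.2, -0.6]
gripper_width: 55.8
gripper_force: 0.0
```

Call:
arm_command:
  deltas: [0, 0, -0.02, 0, 0, 0, -0.03, 0, 0, 0, -0.04, 0, 0, 0, -0.04, 0, 0, 0, -0.05, 0]

```text
time_s: 28.4
tcp_pos: [468.8, 114.6, 339.3]
tool_rot: [[0.011, 1.0, -0.003], [1.0, -0.011, -0.0], [-0.0, -0.003, -1.0]]
force: [0.9, 0.3, 0.6]
gripper_width: 55.3
gripper_force: 0.0
```

Call:
arm_command:
  deltas: [0, 0, 0, 8.5, 0, 0, 0, 8.5, 0, 0, 0, 8.5, 0, 0, 0, 8.5, 0, 0, 0, 8.5]
  grip: 0.4

```text
time_s: 28.9
tcp_pos: [469.6, 114.7, 339.3]
tool_rot: [[0.688, 0.726, -0.0], [0.726, -0.688, -0.0], [-0.0, -0.0, -1.0]]
force: [0.5, -1.6, 0.1]
gripper_width: 51.2
gripper_force: 0.0
```

Call:
arm_command:
  deltas: [0, 0, 0, 8.5, 0, 0, 0, 8.5, 0, 0, 0, 8.5, 0, 0, 0, 8.5, 0, 0, 0, 8.5]

```text
time_s: 29.4
tcp_pos: [469.7, 114.8, 339.3]
tool_rot: [[0.998, 0.07, -0.0], [0.07, -0.998, -0.0], [-0.0, 0.0, -1.0]]
force: [0.9, -0.3, 0.3]
gripper_width: 51.2
gripper_force: 0.0
```

```bash
python3 st.py; python3 tin.py
python3 - <<'E'
from h import *
b=cv2.imread("pics/last_side.png");i=b.astype(int)
m=((i[...,2]>100)&(i[...,1]<60)&(i[...,0]<60)).astype("uint8");m[:,:170]=0;m[:,290:]=0
n,_,st,c=cv2.connectedComponentsWithStats(m);print([s.tolist() for s in st[1:] if s[4]>25])
print(proj("side",[(470,115,206),(470,115,110)]))
E
```

```text
29.4 [469.7 114.8 339.3] 51.20284453251343 [ 0.9 -0.3  0.3] [-0. -0. -0.]
tin match 0.83 shift px 0 0
[[287, 133, 3, 14, 27], [229, 219, 12, 32, 284]]
[[235.  220. ]
 [235.8 248.8]]
```

Red stands in slot 1. Now black.

Call:
arm_command:
  deltas: [0, 0, 0, 5, 0.0408, -0.0164, 0, 0, 0.0408, -0.0164, 0, 0, 0.0408, -0.0164, 0, 0, 0.0408, -0.0164, 0, 0]

```text
time_s: 30.0
tcp_pos: [635.1, 179.2, 339.1]
tool_rot: [[1.0, -0.007, -0.0], [-0.007, -1.0, -0.0], [-0.0, 0.0, -1.0]]
force: [-0.3, -1.0, 0.8]
gripper_width: 51.2
gripper_force: 0.0
```

Call:
arm_command:
  deltas: [0, 0, 0, 0, 0, 0, 0, 0, 0, 0, 0, 0, 0, 0, 0, 0, 0, 0, 0, 0]

```text
time_s: 30.5
tcp_pos: [633.0, 178.3, 340.7]
tool_rot: [[1.0, -0.011, 0.002], [-0.011, -1.0, 0.0], [0.002, -0.0, -1.0]]
force: [-0.2, 0.1, 0.1]
gripper_width: 50.9
gripper_force: 0.0
```

```bash
python3 st.py
python3 - <<'E'
from h import *
b=env.camera("side").astype(int);sub=(b.max(2)<60);sub[:,:165]=0;sub[:,192:]=0;sub[:178]=0;sub[225:]=0
ys,xs=np.nonzero(sub);print(xs.min(),xs.max(),ys.min(),ys.max(),xs.mean(),ys.mean())
print(proj("side",[(626,164,279),(626,194,279),(626,164,183),(626,194,183),(642,194,279)]))
E
```

```text
30.5 [633.  178.3 340.7] 50.94564762834197 [-0.2  0.1  0.1] [0.  0.  0.1]
169 180 187 217 174.87562189054725 202.89054726368158
[[181.6 186.1]
 [173.2 189.6]
 [184.5 215.9]
 [176.4 219.8]
 [169.4 188. ]]
```

Call:
arm_command:
  deltas: [0, -0.001, 0.02, 0, 0, 0, 0.03, 0, 0, 0, 0.03, 0, 0, 0, 0.02, 0, 0, 0, 0.008, 0]

```text
time_s: 31.05
tcp_pos: [632.0, 179.1, 228.7]
tool_rot: [[1.0, -0.011, -0.004], [-0.011, -1.0, -0.001], [-0.004, 0.001, -1.0]]
force: [0.1, 0.4, 0.4]
gripper_width: 51.4
gripper_force: 0.0
```

Call:
arm_command:
  deltas: [0, 0, 0, 0, 0, 0, 0, 0, 0, 0, 0, 0, 0, 0, 0, 0, 0, 0, 0, 0]
  grip: 1

```text
time_s: 31.55
tcp_pos: [634.0, 179.6, 232.3]
tool_rot: [[1.0, -0.011, 0.001], [-0.011, -1.0, 0.0], [0.001, -0.0, -1.0]]
force: [0.1, -0.2, -1.0]
gripper_width: 29.4
gripper_force: 39.0
```

Call:
arm_command:
  deltas: [0, 0, 0, 0, 0, 0, 0, 0, 0, 0, 0, 0, 0, 0, 0, 0, 0, 0, 0, 0]

```text
time_s: 32.05
tcp_pos: [633.9, 179.6, 231.8]
tool_rot: [[1.0, -0.011, 0.001], [-0.011, -1.0, 0.0], [0.001, -0.0, -1.0]]
force: [-0.1, 0.4, 1.9]
gripper_width: 29.5
gripper_force: 39.1
```

Call:
arm_command:
  deltas: [0, 0, -0.006, 0, 0, 0, -0.006, 0, 0, 0, -0.006, 0, 0, 0, 0, 0, 0, 0, 0, 0]

```text
time_s: 32.55
tcp_pos: [633.7, 179.6, 249.7]
tool_rot: [[1.0, -0.011, 0.0], [-0.011, -1.0, 0.0], [0.0, -0.0, -1.0]]
force: [-0.3, -0.2, -1.4]
gripper_width: 29.5
gripper_force: 39.1
```

Call:
arm_command:
  deltas: [-0.012, 0, 0, 0, -0.012, 0, 0, 0, -0.012, 0, 0, 0, -0.012, 0, 0, 0, -0.007, 0, 0, 0]

```text
time_s: 33.05
tcp_pos: [577.1, 180.3, 249.4]
tool_rot: [[1.0, -0.011, -0.0], [-0.011, -1.0, 0.0], [-0.0, -0.0, -1.0]]
force: [-0.2, 1.0, -1.2]
gripper_width: 29.5
gripper_force: 39.0
```

Call:
arm_command:
  deltas: [0, 0, -0.03, 0, 0, 0, -0.03, 0, 0, 0, -0.03, 0, 0, 0, -0.03, 0, 0, 0, -0.03, 0]

```text
time_s: 33.55
tcp_pos: [578.0, 180.2, 400.7]
tool_rot: [[1.0, -0.011, 0.0], [-0.011, -1.0, 0.0], [0.0, -0.0, -1.0]]
force: [0.3, -0.1, -1.0]
gripper_width: 29.9
gripper_force: 39.1
```

```bash
python3 st.py; python3 tin.py;python3 tins.py
```

```text
33.55 [578.  180.2 400.7] 29.863176255156237 [ 0.3 -0.1 -1. ] [-0.  0. -0.]
tin match 0.87 shift px 0 0
side tin match 0.8 shift 0 0
```

The tin match has weakened, so I'll look.

Run:
```python
import cv2,numpy as np
b=cv2.imread("pics/last_side.png");a=cv2.imread("pics/last_top.png")
cv2.imwrite("pics/m8.png",np.hstack([cv2.resize(b[150:300,210:340],None,fx=3,fy=3),cv2.resize(a[150:300,270:400],None,fx=3,fy=3)]))
```

```text
(no output)
```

View pics/m8.png

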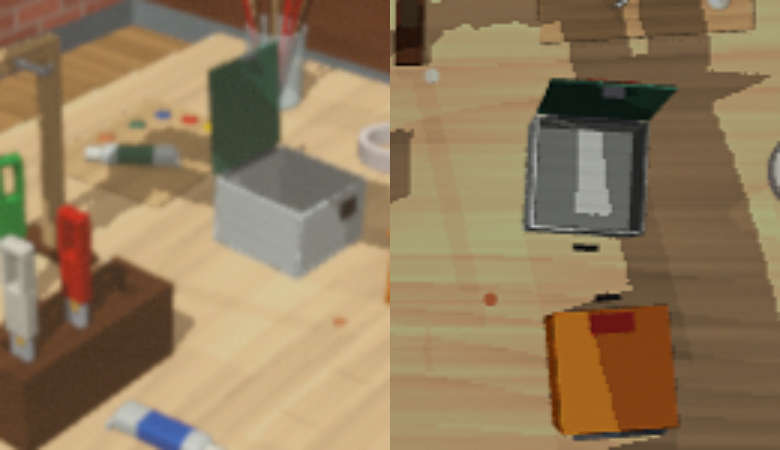

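Only the shadows changed. The tin (top crop (588,175)) is in place, and white and red stand in the block. Carry black over.

Call:
arm_command:
  deltas: [-0.011, 0.0438, 0, 0, -0.011, 0.0438, 0, 0, -0.011, 0.0438, 0, 0, -0.011, 0.0438, 0, 0, -0.011, 0.0438, 0, 0]

```text
time_s: 34.2
tcp_pos: [519.8, -39.5, 397.0]
tool_rot: [[1.0, -0.01, -0.003], [-0.01, -1.0, 0.0], [-0.003, -0.0, -1.0]]
force: [1.0, 0.6, -0.2]
gripper_width: 29.8
gripper_force: 39.2
```

Call:
arm_command:
  deltas: [-0.011, 0.0438, 0, 0, -0.011, 0.0438, 0, 0, -0.011, 0.0438, 0, 0, -0.011, 0.0438, 0, 0, -0.011, 0.0438, 0, 0]

```text
time_s: 34.7
tcp_pos: [462.5, -257.8, 397.1]
tool_rot: [[1.0, -0.011, -0.002], [-0.011, -1.0, 0.002], [-0.002, -0.002, -1.0]]
force: [0.3, -0.1, -0.7]
gripper_width: 29.4
gripper_force: 39.2
```

Call:
arm_command:
  deltas: [0, 0, 0.02, 0, 0, 0, 0.01, 0, 0, 0, 0, 0, 0, 0, 0, 0, 0, 0, 0, 0]

```text
time_s: 35.2
tcp_pos: [464.3, -255.8, 370.0]
tool_rot: [[1.0, -0.009, 0.001], [-0.009, -1.0, -0.001], [0.001, 0.001, -1.0]]
force: [-0.2, -0.0, -0.9]
gripper_width: 29.3
gripper_force: 39.4
```

```bash
python3 st.py; python3 tins.py
```

```text
35.2 [ 464.3 -255.8  370. ] 29.34151086877389 [-0.2 -0.  -0.9] [0. 0. 0.]
side tin match 0.96 shift 0 0
```

Call:
arm_command:
  deltas: [0, 0, 0.03, 0, 0, 0, 0.03, 0, 0, 0, 0.03, 0, 0, 0, 0.03, 0, 0, 0, 0.03, 0]

```text
time_s: 35.75
tcp_pos: [464.4, -256.3, 219.2]
tool_rot: [[1.0, -0.01, 0.002], [-0.01, -1.0, -0.001], [0.002, 0.001, -1.0]]
force: [0.5, -0.8, 0.3]
gripper_width: 29.8
gripper_force: 39.4
```

Call:
arm_command:
  deltas: [0, 0, 0.02, 0, 0, 0, 0.018, 0, 0, 0, 0, 0, 0, 0, 0, 0, 0, 0, 0, 0]

```text
time_s: 36.25
tcp_pos: [464.8, -257.0, 183.3]
tool_rot: [[1.0, -0.011, 0.003], [-0.011, -1.0, -0.002], [0.003, 0.002, -1.0]]
force: [0.6, -0.5, -1.2]
gripper_width: 29.5
gripper_force: 39.4
```

Call:
arm_command:
  deltas: [0, 0, -0.04, 0, 0, 0, -0.04, 0, 0, 0, -0.04, 0, 0, 0, -0.04, 0, 0, 0, -0.04, 0]

```text
time_s: 36.75
tcp_pos: [463.8, -256.5, 385.1]
tool_rot: [[1.0, -0.011, 0.003], [-0.011, -1.0, -0.002], [0.003, 0.002, -1.0]]
force: [0.3, -0.3, -1.1]
gripper_width: 29.5
gripper_force: 39.4
```

Call:
arm_command:
  deltas: [0, -0.043, 0, 0, 0, -0.043, 0, 0, 0, -0.043, 0, 0, 0, -0.043, 0, 0, 0, -0.043, 0, 0]

```text
time_s: 37.25
tcp_pos: [466.1, -40.1, 383.4]
tool_rot: [[1.0, -0.011, 0.004], [-0.011, -1.0, -0.001], [0.004, 0.001, -1.0]]
force: [0.5, -0.2, -0.6]
gripper_width: 29.4
gripper_force: 39.5
```

Call:
arm_command:
  deltas: [0, -0.043, 0, 0, 0, -0.043, 0, 0, 0, 0, 0, -8.5, 0, 0, 0, -8.5, 0, 0, 0, -8.5]

```text
time_s: 37.75
tcp_pos: [467.2, 45.1, 383.3]
tool_rot: [[0.904, 0.428, 0.003], [0.428, -0.904, -0.0], [0.003, 0.001, -1.0]]
force: [-0.3, -0.7, -0.1]
gripper_width: 29.4
gripper_force: 39.8
```

Call:
arm_command:
  deltas: [0, 0, 0, -8.5, 0, 0, 0, -8.5, 0, 0, 0, -8.5, 0, 0, 0, -8.5, 0, 0, 0, -8.5]

```text
time_s: 38.25
tcp_pos: [467.3, 44.4, 383.3]
tool_rot: [[0.379, 0.925, 0.003], [0.925, -0.379, -0.0], [0.001, 0.003, -1.0]]
force: [-0.4, -0.1, -0.5]
gripper_width: 29.7
gripper_force: 39.8
```

Call:
arm_command:
  deltas: [0, 0, 0, -8.5, 0, 0, 0, -8.5, 0, 0, 0, -5, 0, 0, 0, 0, 0, 0, 0, 0]

```text
time_s: 38.75
tcp_pos: [467.2, 44.4, 382.6]
tool_rot: [[0.013, 1.0, 0.002], [1.0, -0.013, -0.0], [-0.0, 0.002, -1.0]]
force: [0.7, -0.6, -1.3]
gripper_width: 29.4
gripper_force: 39.8
```

Call:
arm_command:
  deltas: [0.0005, 0.0025, 0.03, 0, 0, 0, 0.03, 0, 0, 0, 0.03, 0, 0, 0, 0.03, 0, 0, 0, 0.03, 0]

```text
time_s: 39.25
tcp_pos: [469.8, 44.9, 230.8]
tool_rot: [[0.013, 1.0, 0.001], [1.0, -0.013, -0.0], [0.0, 0.001, -1.0]]
force: [0.5, -0.6, -0.7]
gripper_width: 29.5
gripper_force: 39.8
```

Call:
arm_command:
  deltas: [0, 0, 0.005, 0, 0, 0, 0.005, 0, 0, 0, 0.005, 0, 0, 0, 0, 0, 0, 0, 0, 0]

```text
time_s: 39.75
tcp_pos: [470.3, 44.8, 217.7]
tool_rot: [[0.011, 1.0, 0.002], [1.0, -0.011, -0.0], [0.0, 0.002, -1.0]]
force: [0.4, -0.4, -0.5]
gripper_width: 29.6
gripper_force: 39.8
```

Call:
arm_command:
  deltas: [0, 0, 0.01, 0, 0, 0, 0.01, 0, 0, 0, 0.01, 0, 0, 0, 0.01, 0, 0, 0, 0.005, 0]

```text
time_s: 40.25
tcp_pos: [468.7, 44.8, 169.4]
tool_rot: [[0.011, 1.0, -0.003], [1.0, -0.011, 0.0], [0.0, -0.003, -1.0]]
force: [0.4, 0.1, -0.6]
gripper_width: 29.8
gripper_force: 39.8
```

Call:
arm_command:
  deltas: [0, 0, 0.003, 0, 0, 0, 0.003, 0, 0, 0, 0.003, 0, 0, 0, 0.002, 0, 0, 0, 0.001, 0]

```text
time_s: 40.75
tcp_pos: [469.7, 44.8, 159.3]
tool_rot: [[0.011, 1.0, 0.0], [1.0, -0.011, 0.0], [0.0, 0.0, -1.0]]
force: [-0.1, -0.4, -0.1]
gripper_width: 29.4
gripper_force: 39.8
```

Call:
arm_command:
  deltas: [0, 0, 0, 0, 0, 0, 0, 0, 0, 0, 0, 0, 0, 0, 0, 0, 0, 0, 0, 0]
  grip: 0.35

```text
time_s: 41.25
tcp_pos: [469.7, 44.8, 159.5]
tool_rot: [[0.011, 1.0, 0.0], [1.0, -0.011, 0.0], [0.0, 0.0, -1.0]]
force: [0.2, -0.4, -0.1]
gripper_width: 55.5
gripper_force: 0.0
```

Call:
arm_command:
  deltas: [0, 0, -0.02, 0, 0, 0, -0.03, 0, 0, 0, -0.04, 0, 0, 0, -0.04, 0, 0, 0, -0.05, 0]

```text
time_s: 41.75
tcp_pos: [468.7, 44.8, 339.4]
tool_rot: [[0.011, 1.0, -0.003], [1.0, -0.011, 0.0], [0.0, -0.003, -1.0]]
force: [1.4, 0.3, 0.7]
gripper_width: 55.9
gripper_force: 0.0
```

Call:
arm_command:
  deltas: [0, 0, 0, 0, 0, 0, 0, 0, 0, 0, 0, 0, 0, 0, 0, 0, 0, 0, 0, 0]
  grip: 1

```text
time_s: 42.25
tcp_pos: [469.1, 44.8, 337.5]
tool_rot: [[0.011, 1.0, -0.003], [1.0, -0.011, 0.0], [-0.0, -0.003, -1.0]]
force: [-0.0, 0.1, -0.4]
gripper_width: 0.2
gripper_force: 0.0
```

```bash
python3 st.py; python3 tin.py; python3 tins.py
python3 - <<'E'
import cv2,numpy as np
b=cv2.imread("pics/last_side.png");a=cv2.imread("pics/last_top.png")
cv2.imwrite("pics/m9.png",np.hstack([cv2.resize(b[150:300,190:320],None,fx=3,fy=3),cv2.resize(a[150:300,270:400],None,fx=3,fy=3)]))
E
```

```text
42.25 [469.1  44.8 337.5] 0.18236060381312513 [-0.   0.1 -0.4] [-0.  0.  0.]
tin match 0.92 shift px 0 0
side tin match 0.74 shift 0 0
```

View pics/m9.png

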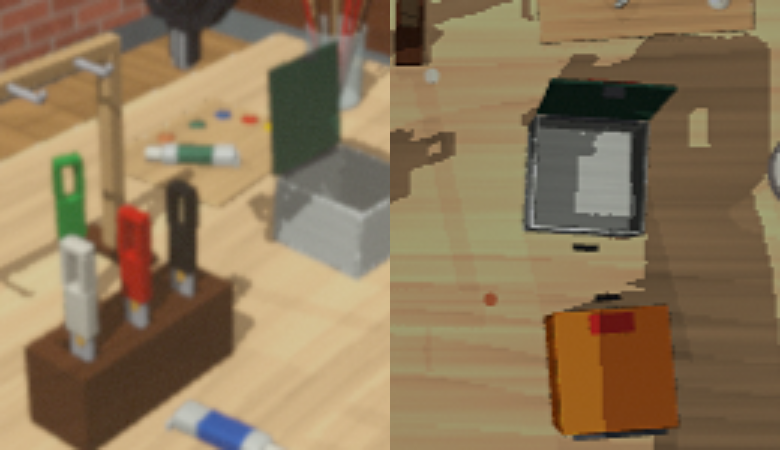

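All three knives stand in the block (crop (80,295), (135,265), (183,235)), and the tin has not moved. Move behind the cover.

Call:
arm_command:
  deltas: [-0.044, 0.019, 0, 0, -0.044, 0.019, 0, 0, -0.044, 0.019, 0, 0, -0.044, 0.019, 0, 0, -0.044, 0.019, 0, 0]

```text
time_s: 42.9
tcp_pos: [562.7, -178.1, 339.1]
tool_rot: [[0.011, 1.0, -0.0], [1.0, -0.011, 0.0], [0.0, -0.0, -1.0]]
force: [1.0, 0.6, 0.6]
gripper_width: -0.2
gripper_force: 0.0
```

Call:
arm_command:
  deltas: [-0.044, 0.019, 0, 0, -0.044, 0.019, 0, 0, 0, 0, 0, 0, 0, 0, 0, 0, 0, 0, 0, 0]

```text
time_s: 43.4
tcp_pos: [599.1, -263.9, 339.3]
tool_rot: [[0.01, 1.0, -0.0], [1.0, -0.01, 0.0], [0.0, -0.0, -1.0]]
force: [-0.3, -0.8, 0.6]
gripper_width: -0.1
gripper_force: 0.0
```

```bash
python3 st.py; python3 tins.py
```

```text
43.4 [ 599.1 -263.9  339.3] -0.05061562030806566 [-0.3 -0.8  0.6] [0.1 0.  0. ]
side tin match 0.99 shift 0 0
```

Lower behind the cover, then sweep along its arc.

Call:
arm_command:
  deltas: [0, 0, 0.03, 0, 0, 0, 0.03, 0, 0, 0, 0.03, 0, 0, 0, 0.03, 0, 0, 0, 0.007, 0]

```text
time_s: 43.95
tcp_pos: [597.2, -262.2, 208.4]
tool_rot: [[0.009, 1.0, -0.006], [1.0, -0.009, 0.003], [0.003, -0.006, -1.0]]
force: [0.3, 0.4, -0.8]
gripper_width: -0.2
gripper_force: 0.0
```

Call:
arm_command:
  deltas: [0, -0.015, 0, 0, 0, -0.015, 0, 0, 0, -0.014, 0, 0, 0, -0.01, 0, 0, 0, -0.01, 0, 0]

```text
time_s: 44.45
tcp_pos: [534.9, -263.7, 213.4]
tool_rot: [[0.011, 1.0, 0.002], [1.0, -0.011, -0.001], [-0.001, 0.002, -1.0]]
force: [-0.5, 0.1, -0.4]
gripper_width: -0.1
gripper_force: 0.2
```

```bash
python3 st.py
python3 - <<'E'
from h import *
b=env.camera("side");cv2.imwrite("pics/s10.png",cv2.resize(b[100:250,230:380],None,fx=4,fy=4))
g=b.astype(int);m=(g[...,1]>g[...,2]+12)&(g[...,1]>g[...,0]);m[:,:260]=0;m[:,330:]=0;m[:130]=0;m[225:]=0
ys,xs=np.nonzero(m);print("green",xs.min(),xs.max(),ys.min(),ys.max(),len(xs))
E
```

```text
44.45 [ 534.9 -263.7  213.4] -0.052160110527209154 [-0.5  0.1 -0.4] [-0.  -0.1  0. ]
green 260 309 166 203 85
```

Call:
arm_command:
  deltas: [0, -0.012, 0.002, 0, 0, -0.011, 0.002, 0, 0, -0.01, 0.005, 0, 0.001, -0.01, 0.005, 0, 0.001, -0.011, 0.006, 0]

```text
time_s: 45.0
tcp_pos: [480.4, -261.3, 191.8]
tool_rot: [[0.011, 1.0, 0.0], [1.0, -0.011, -0.0], [-0.0, 0.0, -1.0]]
force: [0.5, -0.8, -0.2]
gripper_width: 0.1
gripper_force: 0.2
```

```bash
python3 st.py
python3 - <<'E'
from h import *
b=env.camera("side");cv2.imwrite("pics/s11.png",cv2.resize(b[110:250,240:380],None,fx=4,fy=4))
E
```

```text
45.0 [ 480.4 -261.3  191.8] 0.08220380244545415 [ 0.5 -0.8 -0.2] [-0.  -0.1  0. ]
```

View pics/s11.png

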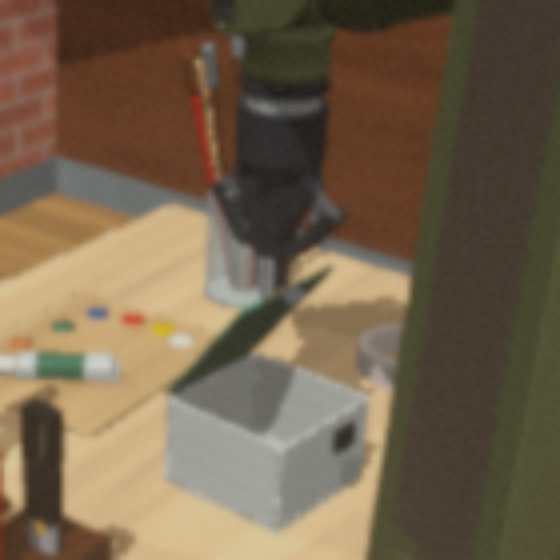

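The cover (crop edge (320,272)) is pushed to about 0.9 rad and follows the finger, and the tin stays put. Continue down the arc.

Call:
arm_command:
  deltas: [0.001, -0.009, 0.008, 0, 0.001, -0.009, 0.008, 0, 0, -0.008, 0.009, 0, 0, -0.0055, 0.01, 0, 0, -0.0055, 0.01, 0]

```text
time_s: 45.55
tcp_pos: [443.7, -258.7, 146.3]
tool_rot: [[0.011, 1.0, -0.0], [1.0, -0.011, 0.0], [0.0, -0.0, -1.0]]
force: [-0.4, 0.7, 0.3]
gripper_width: 0.1
gripper_force: 0.3
```

Call:
arm_command:
  deltas: [0, -0.006, 0.01, 0, 0, -0.003, 0.008, 0, 0.001, -0.002, 0.007, 0, 0, -0.002, 0.006, 0, 0, -0.001, 0.003, 0]

```text
time_s: 46.05
tcp_pos: [430.6, -257.7, 113.6]
tool_rot: [[0.011, 1.0, 0.001], [1.0, -0.011, 0.0], [0.0, 0.001, -1.0]]
force: [-1.2, 5.0, 13.8]
gripper_width: -0.3
gripper_force: 6.4
```

Call:
arm_command:
  deltas: [0, -0.003, 0.002, 0, 0, 0, 0.002, 0, 0, 0, 0.002, 0, 0, 0, 0.002, 0, 0, 0, 0, 0]

```text
time_s: 46.55
tcp_pos: [429.6, -257.8, 107.8]
tool_rot: [[0.011, 1.0, 0.005], [1.0, -0.011, -0.0], [-0.0, 0.005, -1.0]]
force: [3.1, 4.1, 8.8]
gripper_width: 0.2
gripper_force: 4.1
```

Call:
arm_command:
  deltas: [0, 0, 0.001, 0, 0, 0, 0.001, 0, 0, 0, 0.001, 0, 0, 0, 0, 0, 0, 0, 0, 0]

```text
time_s: 47.05
tcp_pos: [427.0, -257.8, 102.0]
tool_rot: [[0.011, 1.0, -0.001], [1.0, -0.011, -0.0], [-0.0, -0.001, -1.0]]
force: [1.0, 0.1, 1.5]
gripper_width: -0.2
gripper_force: 0.4
```

Call:
arm_command:
  deltas: [0, 0, 0.001, 0, 0, 0, 0.001, 0, 0, 0, 0.001, 0, 0, 0, 0, 0, 0, 0, 0, 0]

```text
time_s: 47.55
tcp_pos: [427.0, -257.9, 101.1]
tool_rot: [[0.011, 1.0, -0.002], [1.0, -0.011, 0.0], [0.0, -0.002, -1.0]]
force: [-4.6, 4.0, 14.3]
gripper_width: 0.0
gripper_force: 6.9
```

Hard stop at cover-shut height. Back off and check that it stays shut.

Call:
arm_command:
  deltas: [0, 0, -0.02, 0, 0, 0, -0.03, 0, 0, 0, -0.04, 0, 0, 0, -0.05, 0, 0, 0, -0.05, 0]

```text
time_s: 48.05
tcp_pos: [426.2, -257.3, 289.5]
tool_rot: [[0.011, 1.0, -0.003], [1.0, -0.011, 0.002], [0.002, -0.003, -1.0]]
force: [0.5, -0.2, 0.0]
gripper_width: -0.3
gripper_force: 0.0
```

Call:
arm_command:
  deltas: [0.04, 0, -0.02, 0, 0.04, 0, 0, 0, 0.04, 0, 0, 0, 0.04, 0, 0, 0, 0.04, 0, 0, 0]

```text
time_s: 48.55
tcp_pos: [428.6, -56.4, 308.4]
tool_rot: [[0.012, 1.0, -0.002], [1.0, -0.012, 0.0], [0.0, -0.002, -1.0]]
force: [0.8, -0.7, 0.7]
gripper_width: 0.0
gripper_force: 0.0
```

```bash
python3 st.py
python3 - <<'E'
from h import *
b=env.camera("side");a=env.camera("top");cv2.imwrite("pics/fin_s.png",b);cv2.imwrite("pics/fin_t.png",a)
ti=(469.9,-258.2,np.radians(-4.03))
# green mask vs predicted cover quad for several angles, IoU per view
for n,im in(("side",b),("top",a)):
    g=im.astype(int);m=(g[...,1]>g[...,2]+8)&(g[...,1]>g[...,0]-2)
    box=np.zeros_like(m);
    lo=proj(n,W(ti,[(x,y,z) for x in(-90,90) for y in(-75,75) for z in(0,220)]));u0,v0=lo.min(0).astype(int);u1,v1=lo.max(0).astype(int)
    box[v0:v1,u0:u1]=1;m&=box.astype(bool)
    for th in(0,.05,.1,.2,.4,.8):
        q=[(65-r*np.cos(th)+5*np.sin(th),y,85.5+r*np.sin(th)+5*np.cos(th)) for r,y in((0,65),(136,65),(136,-65),(0,-65))]
        k=np.zeros(m.shape,np.uint8);cv2.fillConvexPoly(k,proj(n,W(ti,q)).round().astype(int),1);k=k>0
        print(n,th,"iou",round((k&m).sum()/max((k|m).sum(),1),2),k.sum(),m.sum())
E
```

```text
48.55 [428.6 -56.4 308.4] 0.025984590149524003 [ 0.8 -0.7  0.7] [ 0.  0. -0.]
side 0 iou 0.78 713 564
side 0.05 iou 0.7 668 564
side 0.1 iou 0.63 621 564
side 0.2 iou 0.54 516 564
side 0.4 iou 0.29 344 564
side 0.8 iou 0.01 162 564
top 0 iou 0.87 1607 1401
top 0.05 iou 0.87 1607 1401
top 0.1 iou 0.86 1626 1401
top 0.2 iou 0.85 1603 1401
top 0.4 iou 0.83 1480 1401
top 0.8 iou 0.6 1077 1401
```

Run:
```python
from h import *
ti=(469.9,-258.2,np.radians(-4.03))
for n,f in(("side","pics/fin_s.png"),("top","pics/fin_t.png")):
    g=cv2.imread(f).astype(int);m=(g[...,2]>g[...,1]+35)&(g[...,2]>g[...,0]+35)
    P=lambda th:proj(n,W(ti,[(65-121*np.cos(th)+5*np.sin(th),0,85.5+121*np.sin(th)+5*np.cos(th))]))[0]
    c=P(0).astype(int);s=np.zeros_like(m);s[c[1]-22:c[1]+8,c[0]-12:c[0]+12]=1;ys,xs=np.nonzero(m&s)
    print(n,"patch",xs.mean(),ys.mean(),len(xs),[P(t) for t in(0,.03,.06,.1,.2)])
    if n=="side":
        b=g; print("cover/wall left & right:",[(u,[int(v) for v in b[200:222,u,1]]) for u in (295,320)])
```

```text
side patch 319.32758620689657 212.55172413793105 58 [array([320.4, 213.6]), array([320.4, 212.7]), array([320.4, 211.8]), array([320.4, 210.5]), array([320.1, 207.2])]
cover/wall left & right: [(295, [152, 109, 83, 88, 94, 90, 91, 106, 114, 113, 101, 107, 115, 118, 132, 157, 162, 163, 160, 162, 164, 161]), (320, [123, 127, 119, 106, 108, 114, 116, 110, 98, 87, 69, 55, 48, 54, 60, 84, 97, 92, 89, 93, 108, 123])]
top patch 336.05882352941177 223.76470588235293 102 [array([334.9, 224.4]), array([335.1, 224.3]), array([335.3, 224.1]), array([335.5, 223.9]), array([336.1, 223. ])]
```

```bash
python3 -c "
from rig import env
print(env.job_done())"
```

```text
the job is handed in; nothing more can be done
None
```

I rinsed the white, red and black knives in that order (there was no yellow) and stood each in its own block slot. The tin's cover measured shut in both cameras after the gripper backed off, and the job is handed in; the result was not reported.

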